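# Tip the soap carton into the packing bay and lay the hairbrush in its tray

### The arm

A 6-joint arm with a two-finger parallel gripper is mounted at the origin on the work surface. World frame = base frame: x ahead of the robot, y to its left, z up, the work surface at z = 0. Lengths are in mm, angles in rad, forces in N, time in s.
With the tool pointing down it reaches from about 350 to 875 mm from the base axis. Payload 4.2 kg.
Tool frame: the origin (TCP) lies midway between the tips of the shut fingers; the grasp point (between the pads) lies 19 mm behind it; z points along the fingers, y is the direction in which the jaws open and shut (so a half turn about z gives the same grasp; the last joint's range is limited). The gripper opens to 85 mm and grips with 20 to 120 N. Pads are 22 mm wide; open, the fingers measure 114 mm over their backs; the gripper's body (76 mm by 85 mm) begins 54 mm behind the grasp point. The pads swing forward as they close: fully open they stand 13 mm farther back than shut.
Start: joints at [1.457, 0.385, 0.008, 0, -1.194, -0.259], TCP at [227.607, 582.06, 231.312] pointing down, gripper open.
Joint ranges: [-3.14, 3.14], [-1.21, 2.06], [-1.07, 1.41], [-3.16, 2.05], [-2.99, -0.16], [-3.1, 3.1]. Speed limits (rad/s): [2.79, 2.79, 3.14, 3.14, 3.14, 3.14].

### API

Orientations are given as a unit quaternion [x, y, z, w].
In Python, from bench import arm, eyes, nets gives the robot as it stands.
- The arm moves only by the tool jog_arm, never from a script. Its argument "rows" is a list of rows, each a list of 3 entries, a list of its own where there are three numbers: the shift along the tool's x, y, z in cm, then the turn, a rotation vector about the tool's x, y, z in degrees, then the finger opening in cm, from 0 to 8.54. In form: [[[x, y, z], [ax, ay, az], jaw], ...]. A call has 1 to 10 rows; each row shifts and turns the commanded pose from where the row before left it, along the tool's axes as they then stand; what a row does not reach is not made up. A row lasts 1/8 s, in which the tool goes at most 62.5 mm and 10.7 degrees, less where a joint would pass 70% of its speed; a pose out of reach is approached as far as the arm can. A call with a gripper value outside its range is refused whole. The fingers move at their own pace and stop on an object; the grip force is fixed at half the most. Time passes only in rows, so rows that do not move let the fingers close. It gives the time, the measured TCP pose, the force and the opening at its end, in the units of the state.
- arm.read_state(): the state, without advancing time (a new reading comes with each control period).
- eyes.get_image(name): name is "scene" or "side" or "wrist"; returns the picture (420x560x3 uint8, red, green, blue); there is no depth.
- eyes.camera_model(name): a dict with "K" (3x3 intrinsics, pixels), "rvec" (rotation vector, rad) and "tvec" (3), from world to camera coordinates, as OpenCV has them. Camera axes: x right, y down, z forward; pixel columns grow to the right and rows downward; lengths in mm; the calibration is good to about 2 mm. A picture is of the moment at which its call begins: read the wrist's pose just before it. camera_model takes no time and is no camera call; for the wrist camera it gives the pose at the moment of the call.
- arm.job_done(): hands the job in, once; it reports no verdict.
Trained networks look in the newest picture that a camera, given by its name, has taken for a name from the list of things; names that differ only in an ending like _2 or _b are one class to them, and where a whole thing is asked for, a point or a joint stands for the part that bears it (a point fixed in the world has none). Each returns a list of dicts, best first, with "conf" (0 to 1); they miss things now and then, are a little off and sometimes report something else, mostly with a low value. They report only what shows in the picture. A call takes as long as a camera call. They do not tell look-alikes from the thing itself.
- nets.boxes_of(camera, name): "position" ([column, row] as shares, 0 to 1, of the picture: columns of its width, rows of its height, amid what is visible of it).
The state is a dict: "clock": time; "joints": joint angles; "joint_vel": joint speeds; "joint_efforts": joint torques, N m; "position": TCP position; "ee_rot": TCP orientation; "contact_force": force on the tool from outside, world axes, zero at the start; "wrist_torque": the same for the moment, N m; "gripper_width": finger opening in mm.
Only numpy, scipy, OpenCV 4.12 (cv2) and the standard library are available. Lean on these libraries where they do the work, as an engineer would, in place of code of your own. Each camera call takes 0.05 s, during which the arm holds its last target.

### The job

Pack this hygiene kit. Without lifting the soap carton, slide it, still standing, square up against the yellow fence and midway between the two side rails, tip it over the fence onto its side on the wooden deck, and slide it along the deck until it is fully home against the blue end stop. Also lay the hairbrush flat in the white tray, bristles up, with its head in the wide pocket and its handle in the narrow channel, and leave the other toiletries where they stand.

Things in the scene. Friction and masses are not known exactly. Their poses are not given: they have to be found in the camera images.
- carton: Cardboard soap carton, blue band low down, pale tape stripe. Starts standing: 80 mm along its x, 95 along y, 125 tall (z); 0.3 to 0.6 kg. Origin: centre of its underside (the end it starts on). Its x starts within 0.3 rad of the station's x, 10 mm or more before the fence, up to 35 mm off the station's centre line. Pushed lower than 55 mm above the table it slides upright.
- carton_top (a point): Centre of the carton's upper end face (carton x = 0, y = 0, z = 125 mm). Pushed high, 90 mm or more above the table, while against the fence, the carton tips over the fence's top edge; then its x points down, its z along the station's x, and about 20 mm of it overhangs the fence.
- station: Packing station fixed to the table, 200 (x) by 175 mm (y). Origin: on the table under the middle of the yellow fence's outer, carton-side face; x points from the fence across the deck to the end stop (tipping direction), y along the fence, z up. Fence 20 mm high, 175 mm long, flush with the plywood deck behind it (deck top 20 mm above the table). Carton home: lying, its origin at x = 60, y = 0, z = 60 mm.
- bay_stop (a point): Middle of the foot of the blue end stop's inner face, on the deck (station x = 185, y = 0, z = 20 mm); the stop is 35 mm high above the deck, 15 mm thick. Two aluminium side rails run from station x = 14 to 185 mm, inner faces at y = +67.5 and -67.5 mm (135 mm apart), 15 mm wide, 12 mm high above the deck.
- brush: Teal paddle hairbrush, 190 mm long, lying bristles up, 0.09 kg. Origin: on its underside at the neck, near its balance point; x points to the head, z up. Handle x = -95 to +20 mm, 22 wide, 16 thick; head x = 20 to 95 mm, 62 wide, 12 thick, with 5 mm pad and 10 mm bristles on top. Grasp across the handle at about x = -8 mm.
- brush_tray: White shaped brush tray fixed to the table, 216 x 92 mm, floor 4 mm thick, walls up to 18 mm above the table. Origin: on the table under its middle; x points to the wide pocket. Pocket for the head: 76 mm wide inside, x = 30 to 102 mm. Channel for the handle: 36 mm wide inside, x = -102 to -48 mm. No walls between, leaving room for fingers. Tray and brush may swap places.
- tray_floor (a point): Middle of the tray's floor surface, 4 mm above the table. The brush lies right with its origin here and its x along the tray's x.
- shampoo: Green bottle, 48 mm across, 140 mm tall; origin under its base. Leave alone.
- mouthwash: Amber bottle, 56 mm across, 150 mm tall; origin under its base. Leave alone.
- cotton_jar: Clear jar with blue cap, 72 mm across, 85 mm tall; origin under its base. Leave alone.
- paste_box: White and red toothpaste box, lying, 160 x 45 x 38 mm; origin under its middle, x along it. Leave alone.
- mug: Blue mug, 76 mm across, 90 mm tall; origin under its base. Leave alone.
- lotion: White bottle with orange cap, 40 mm across, 100 mm tall; origin under its base. Leave alone.
Mind the look-alikes: they are no part of the job. Of the things that look like the carton, the smaller one is meant. What is shaped like the brush but orange is not meant.

How it is judged (in metres and radians):
On the way, in this order (a step that is already met when the one before it is completed fails the run):
1. the carton stands upright, square (0.12 rad) against the fence (within 7 mm), within 20 mm of midway between the rails (angle between carton's own z axis and vertical below 0.08 rad and angle between the y axis of carton and the y axis of station, either way round below 0.12 rad and z of carton in the frame of station below 0.01 m and x of carton in the frame of station between -0.047 and -0.03 m and y of carton in the frame of station between -0.02 and 0.02 m), for 0.1 s.
2. the carton has been tipped over the fence and lies on its side on the deck, not yet slid home (angle between carton's own x axis and vertical above 3 rad and z of carton in the frame of station between 0.053 and 0.067 m and x of carton in the frame of station below 0.04 m), for 0.1 s.
3. the carton lies home against the end stop (angle between carton's own x axis and vertical above 3 rad and z of carton in the frame of station between 0.053 and 0.067 m and x of carton in the frame of station between 0.053 and 0.066 m and y of carton in the frame of station between -0.023 and 0.023 m and angle between the y axis of carton and the y axis of station, either way round below 0.2 rad), for 0.1 s.
At the end, for the whole second after the job is handed in: Carton lies on its fence-side face on the deck between the rails, within 7 mm of the end stop, turned under 0.2 rad; brush lies on the tray floor, bristles up, head in the wide pocket (12 mm lengthwise, 10 mm sideways, 0.15 rad); both at rest (all of step 3 and x of brush in the frame of brush_tray between -0.012 and 0.012 m and y of brush in the frame of brush_tray between -0.01 and 0.01 m and z of brush in the frame of brush_tray between 0.001 and 0.008 m and angle between brush's own z axis and vertical below 0.08 rad and angle between the x axis of brush and the x axis of brush_tray, either way round below 0.15 rad and linear speed of each of carton, brush below 0.02 m/s); the robot touches nothing.
It fails at once if the soap carton is lifted (height (world z) of carton above 0.11 m).
It fails at once if a bystanding bottle, jar, box or mug is moved more than 30 mm or knocked over (distance of any of shampoo, mouthwash, cotton_jar, paste_box, mug, lotion from where it was at the start of the episode above 0.03 m or angle between any of shampoo, mouthwash, cotton_jar, paste_box, mug, lotion's own z axis and vertical above 0.5 rad).
It also fails if it takes over 72 s, if anything falls off the work surface, if the arm or the gripper's body presses on something with over 40 N, if the wrist force passes 120 N, or if a joint passes its speed limit or range.

## Working session

There is one attempt and no reset: what is moved stays moved. The work goes in short steps, Python scripts to look and compute and a tool call to move; the robot and the scene stay as the last step left them, time stands still between calls to the robot, and variables do not carry over. Pictures are saved under pics/ and viewed, and the job is handed in when it is done.

Besides the shell and the picture viewer there is one more tool, called after ">>>" by a JSON object that holds its "fn" and its "kwargs". jog_arm: Moves the arm, as the interface text tells. Its arguments: {"type":"object","properties":{"rows":{"type":"array","items":{"type":"array"}}},"required":["rows"]}

```bash
ls; mkdir -p pics; python3 - <<'E'
from bench import arm, eyes, nets
import cv2
print(arm.read_state())
for n in ["scene","side","wrist"]:
    im=eyes.get_image(n); cv2.imwrite(f"pics/{n}0.png",im[:,:,::-1])
    m=eyes.camera_model(n); print(n,m)
E
```

```text
pics
{'clock': 0.0, 'joints': array([ 1.45657671e+00,  3.85570902e-01,  6.62856512e-03, -4.87697553e-04,
       -1.19400057e+00, -2.58602517e-01]), 'joint_vel': array([ 0.00038205, -0.00133256, -0.00231625, -0.00050903, -0.00030261,
       -0.00259791]), 'joint_efforts': array([-1.26577597e-03, -3.92292273e+01,  1.88402456e+01,  4.18652058e+00,
       -4.70797313e-03, -1.28385878e-06]), 'position': array([227.42463841, 581.52968371, 230.21567299]), 'ee_rot': array([ 9.82658442e-01, -1.85421634e-01, -1.48640694e-04,  1.08684006e-03]), 'contact_force': array([ 1.23591247e-03,  1.31991277e+00, -3.85549601e-01]), 'wrist_torque': array([ 0.03249696, -0.0293338 ,  0.00170493]), 'gripper_width': 85.01021385278845}
scene {'K': array([[427.221527  ,   0.        , 276.28817786],
       [  0.        , 427.221527  , 211.6816922 ],
       [  0.        ,   0.        ,   1.        ]]), 'rvec': array([ 1.59167168,  1.82349064, -0.88119893]), 'tvec': array([  72.08959999, -226.85452274, 1703.91622571])}
side {'K': array([[422.54867403,   0.        , 281.9376155 ],
       [  0.        , 422.54867403, 206.00688196],
       [  0.        ,   0.        ,   1.        ]]), 'rvec': array([ 2.13634756, -0.09141112,  0.06794802]), 'tvec': array([-480.49730572,   99.28613098, 1181.83425032])}
wrist {'K': array([[289.30314174,   0.        , 278.25404764],
       [  0.        , 289.30314174, 210.14089683],
       [  0.        ,   0.        ,   1.        ]]), 'rvec': array([-1.65109456,  2.42094056,  0.39733585]), 'tvec': array([624.96544348, -42.64326738, 381.31897207])}
```

View pics/scene0.png

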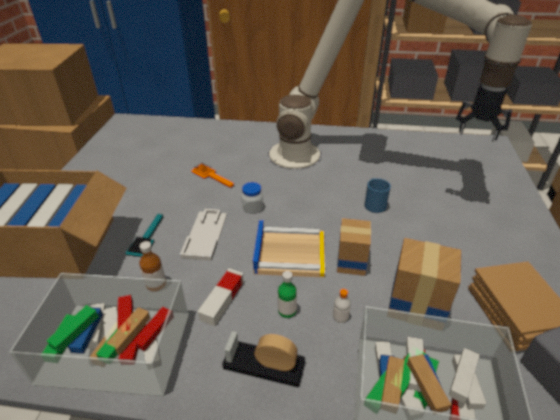

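View pics/side0.png

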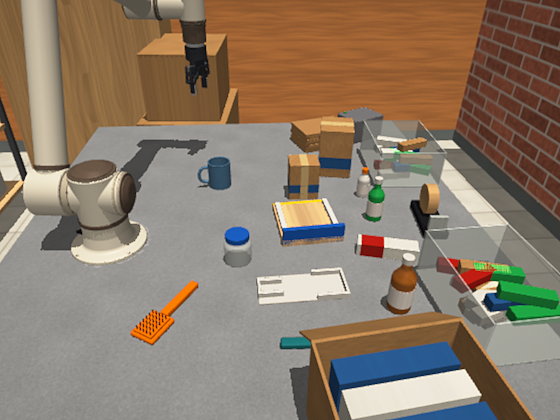

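View pics/wrist0.png

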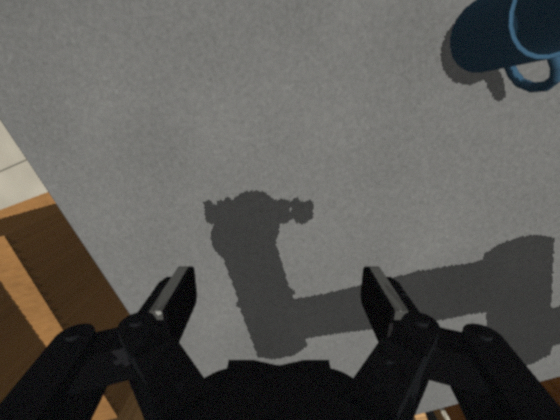

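The scene image shows the small carton at (353,247), the station with its yellow fence at column 325 and blue stop at 260, the white tray at (205,233), and the teal brush at (147,236). The orange brush and the big carton are the look-alikes. I'll zoom in next.

```bash
cat > h.py <<'E'
import numpy as np, cv2
from bench import arm, eyes, nets
def cam(n):
    m=eyes.camera_model(n); R=cv2.Rodrigues(np.array(m["rvec"]))[0]; return np.array(m["K"]),R,np.array(m["tvec"])
def bp(n,uv,z,m=None):
    K,R,t=m or cam(n); C=-R.T@t
    out=[]
    for u,v in np.atleast_2d(uv):
        d=R.T@np.linalg.solve(K,[u,v,1]); zz=z; s=(zz-C[2])/d[2]; out.append((C+s*d).round(1))
    return np.array(out)
def pj(n,P,m=None):
    K,R,t=m or cam(n); q=(R@np.atleast_2d(P).T).T+t; p=(K@q.T).T; return p[:,:2]/p[:,2:]
def crop(src,x0,y0,x1,y1,out,k):
    im=cv2.imread(src)[y0:y1,x0:x1]; cv2.imwrite(out,cv2.resize(im,None,fx=k,fy=k,interpolation=cv2.INTER_CUBIC))
E
python3 - <<'E'
from h import *
crop("pics/scene0.png",120,190,400,300,"pics/sc_a.png",2.85)
crop("pics/side0.png",250,130,430,310,"pics/si_a.png",3.3)
crop("pics/scene0.png",235,200,395,290,"pics/sc_b.png",5)
for n in ["scene","side"]:
    for nm in ["carton","station","brush","brush_tray"]:
        eyes.get_image(n) if nm=="carton" else 0
        print(n,nm,[(np.round(np.array(b["position"])*[560,420],1),round(b["conf"],2)) for b in nets.boxes_of(n,nm)])
E
```

```text
scene carton [(array([354. , 246.5]), 0.83), (array([426.1, 280.3]), 0.78), (array([205.9, 235. ]), 0.37)]
scene station [(array([287.5, 253.6]), 0.97)]
scene brush [(array([148.1, 238.7]), 0.9), (array([209.2, 174.9]), 0.83), (array([150., 263.]), 0.61)]
scene brush_tray [(array([202.9, 240.2]), 0.56)]
side carton [(array([336.7, 149. ]), 0.97), (array([302.9, 173.8]), 0.56)]
side station [(array([304.8, 223.7]), 0.74)]
side brush [(array([157.4, 319.8]), 0.58), (array([292.1, 342.7]), 0.52)]
side brush_tray [(array([303.6, 286.3]), 0.98), (array([301.6, 176. ]), 0.61)]
```

View pics/sc_b.png

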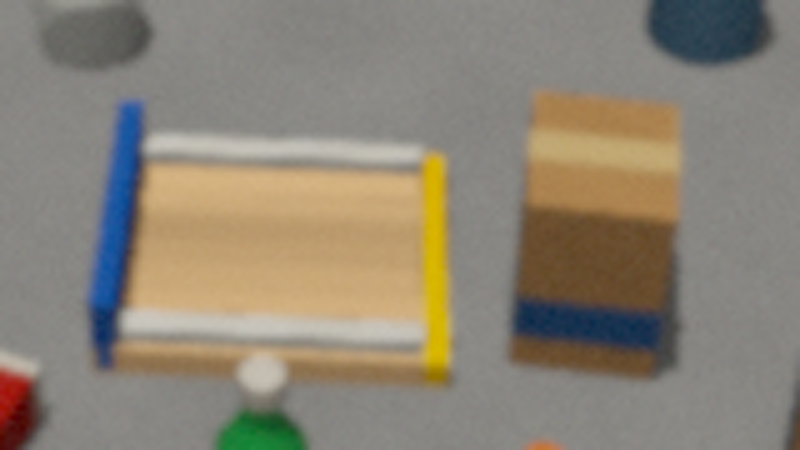

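View pics/si_a.png

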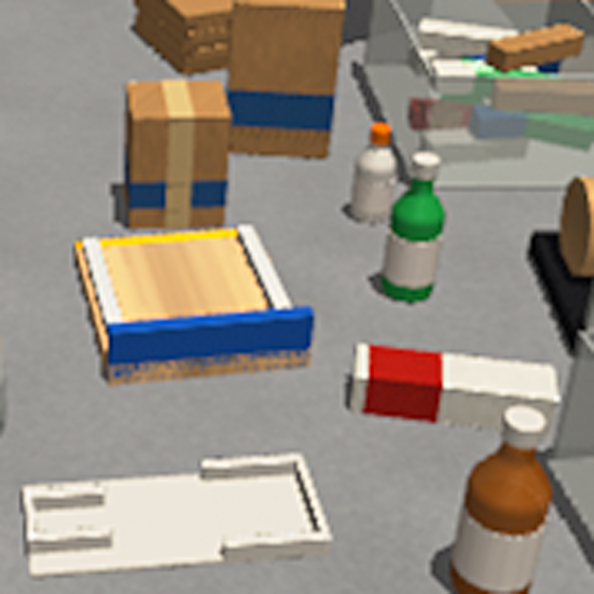

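View pics/sc_a.png

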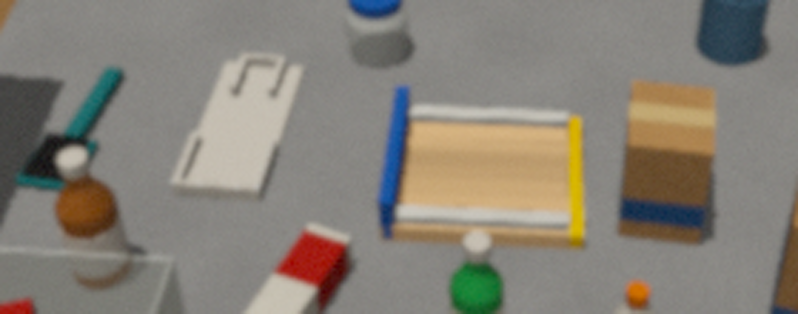

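```bash
cat > fit.py <<'E'
from h import *
from scipy.optimize import least_squares
def b(u,v): return ((u+.5)/5-.5+235,(v+.5)/5-.5+200)
def a(u,v): return ((u+.5)/2.85-.5+120,(v+.5)/2.85-.5+190)
def s(u,v): return ((u+.5)/3.3-.5+250,(v+.5)/3.3-.5+130)
S,D=cam("scene"),cam("side")
def fit(obs,x0,name):
    def res(p):
        c,q=np.cos(p[2]),np.sin(p[2]); r=[]
        for n,uv,P in obs:
            W=[p[0]+c*P[0]-q*P[1],p[1]+q*P[0]+c*P[1],P[2]]
            r+=list(pj(n,W,S if n=="scene" else D)[0]-uv)
        return np.array(r)
    r=least_squares(res,x0,loss="soft_l1"); print(name,r.x.round(3)); print(res(r.x).reshape(-1,2).round(1).tolist()); return r.x
if __name__=="__main__":
    st=[("scene",b(447,153),(0,-87.5,20)),("scene",b(450,382),(0,87.5,0)),("scene",b(97,370),(200,87.5,0)),("scene",b(122,102),(200,-87.5,55)),("scene",b(92,300),(200,87.5,55)),("scene",b(115,305),(185,87.5,55)),
    ("side",s(108,382),(200,-87.5,0)),("side",s(311,367),(200,87.5,0)),("side",s(312,310),(200,87.5,55)),("side",s(107,330),(200,-87.5,55)),("side",s(250,228),(0,87.5,20)),("side",s(77,242),(0,-87.5,20))]
    fit(st,[600,100,-1.57],"station")
    X,Y=40,47.5
    ca=[("scene",b(535,92),(X,-Y,125)),("scene",b(680,106),(-X,-Y,125)),("scene",b(673,220),(-X,Y,125)),("scene",b(526,207),(X,Y,125)),("scene",b(511,362),(X,Y,0)),("scene",b(654,376),(-X,Y,0)),
    ("side",s(128,82),(-X,-Y,125)),("side",s(126,226),(X,-Y,0)),("side",s(224,226),(X,Y,0)),("side",s(229,104),(X,Y,125)),("side",s(126,102),(X,-Y,125))]
    fit(ca,[600,180,-1.57],"carton")
    tr=[("scene",a(175,185),(108,46,0)),("scene",a(260,194),(108,-46,0)),("scene",a(303,67),(-108,-46,2)),("side",s(30,573),(-108,-46,0)),("side",s(330,545),(108,-46,0)),("side",s(302,457),(108,46,18)),("side",s(22,489),(-108,46,10))]
    tr[0:2]=[("scene",a(175,185),(108,-46,0)),("scene",a(260,194),(108,46,0))]; tr[2]=("scene",a(303,67),(-108,46,2))
    fit(tr,[550,-150,0],"tray")
    print(bp("scene",[a(118,72),a(70,138),a(20,180)],14,S), bp("side",[(292.1,342.7)],14,D))
    for n,xy in dict(mug=(377,195),shampoo=(287,298),lotion=(341,308),jar=(252,198),mouth=(152,272),paste=(220,296)).items(): print(n,bp("scene",[xy],40,S))
E
python3 fit.py
```

```text
station [550.311 147.978 -14.064]
[[-0.0, 0.1], [0.2, 1.0], [-0.3, 0.4], [0.1, -0.7], [-0.2, 0.6], [0.6, -0.2], [-0.3, 0.8], [-1.0, -0.3], [0.5, 1.1], [0.3, 0.5], [0.3, -0.5], [-1.3, -0.6]]
carton [570.122 227.654  -1.611]
[[0.6, -0.7], [0.5, -0.4], [1.5, -0.2], [0.2, -1.1], [-0.5, 0.5], [-0.4, 1.3], [-1.0, -0.6], [0.4, 1.0], [-0.4, 0.5], [0.3, 3.4], [1.3, 4.4]]
tray [ 5.09278e+02 -2.27172e+02  2.90000e-02]
[[-0.4, 3.6], [0.3, 2.7], [0.1, 0.4], [-0.0, 2.2], [-0.5, 3.4], [-0.5, -1.0], [-0.4, -2.2]]
[[ 448.4 -389.2   14. ]
 [ 562.7 -401.6   14. ]
 [ 631.  -428.7   14. ]] [[ 466.4 -400.6   14. ]]
mug [[285.2 307.   40. ]]
shampoo [[758.5  62.4  40. ]]
lotion [[772.3 199.3  40. ]]
jar [[ 354.3 -103.7   40. ]]
mouth [[ 717.4 -312.6   40. ]]
paste [[ 774.6 -108.6   40. ]]
```

```bash
cat > plan.py <<'E'
from h import *
from scipy.spatial.transform import Rotation as Ro
SO=np.array([550.3,148.0]); SY=-1.498
xs=np.array([np.cos(SY),np.sin(SY),0]); ys=np.array([-np.sin(SY),np.cos(SY),0]); zs=np.array([0,0,1.])
def stw(p): return np.r_[SO,0]+xs*p[0]+ys*p[1]+zs*p[2]
def wst(w): d=np.array(w)-np.r_[SO,0]; return np.array([d@xs,d@ys,d[2]])
def ori(jaw,push,tilt):  # jaw: world vec for tool y ; z = down tilted towards push
    z=-zs*np.cos(tilt)+push*np.sin(tilt); y=jaw-z*(jaw@z); y/=np.linalg.norm(y)
    return Ro.from_matrix(np.c_[np.cross(y,z),y,z])
def rows(targets,start=None):
    """targets: list (pos, Ro). print steps in tool frame: shift cm (in tool axes at row start), rotvec deg, and min rows."""
    s=arm.read_state(); p,R=start or (s["position"],Ro.from_quat(s["ee_rot"]))
    for tp,tR in targets:
        d=R.inv().apply(np.array(tp)-p)/10; r=np.degrees((R.inv()*tR).as_rotvec())
        print("shift",d.round(2),"rot",r.round(1),"len",np.linalg.norm(d).round(1),"ang",np.linalg.norm(r).round(0), "-> world",np.round(tp,0)); p,R=np.array(tp),tR
def show():
    s=arm.read_state(); print("t",round(s["clock"],2),"pos",s["position"].round(1),"st",wst(s["position"]).round(1),"q",s["joints"].round(2),"F",s["contact_force"].round(1),"w",round(s["gripper_width"],1)); return s
E
python3 - <<'E'
from plan import *
s=show(); R=Ro.from_quat(s["ee_rot"]); print(R.as_matrix().round(2))
K,Rc,t=cam("wrist"); print("cam in tool",R.inv().apply(-Rc.T@t-s["position"]).round(1), R.inv().apply(Rc.T@[0,0,1]).round(2))
print("bigbox",bp("scene",[(392,305),(448,315)],0))
O=ori(xs,-ys,np.radians(30))
rows([(stw([-78,120,200]),O),(stw([-78,110,30]),O),(stw([-78,20+40,30]),O)])
E
```

```text
t 0.65 pos [227.6 582.  231.3] st [-456.4 -290.3  231.3] q [ 1.46  0.38  0.01 -0.   -1.19 -0.26] F [ 0.4 -1.2  0.1] w 85.3
[[ 0.93 -0.36 -0.  ]
 [-0.36 -0.93 -0.  ]
 [-0.    0.   -1.  ]]
cam in tool [  82.3   -0.6 -143.5] [-0.32 -0.    0.95]
bigbox [[712.6 333.6  -0. ]
 [726.4 472.6  -0. ]]
shift [53.33 16.46  3.13] rot [ -6.7 -29.5 -24.9] len 55.9 ang 39.0 -> world [664. 235. 200.]
shift [ 7.63  0.   15.22] rot [0. 0. 0.] len 17.0 ang 0.0 -> world [654. 234.  30.]
shift [-4.33  0.    2.5 ] rot [0. 0. 0.] len 5.0 ang 0.0 -> world [604. 230.  30.]
```

```bash
python3 - <<'E'
from plan import *
s=arm.read_state()
O=ori(xs,-ys,np.radians(30)); p0=s["position"]
rows([(p0,O),([480,300,270],O),(stw([-78,120,230]),O),(stw([-78,115,30]),O)])
E
```

```text
shift [0. 0. 0.] rot [ -6.7 -29.5 -24.9] len 0.0 ang 39.0 -> world [228. 582. 231.]
shift [ 18.09  29.97 -14.91] rot [0. 0. 0.] len 38.0 ang 0.0 -> world [480 300 270]
shift [17.51  7.87 -5.49] rot [0. 0. 0.] len 20.0 ang 0.0 -> world [664. 235. 230.]
shift [ 9.57  0.   17.57] rot [0. 0. 0.] len 20.0 ang 0.0 -> world [659. 234.  30.]
```

>>> {"fn": "jog_arm", "kwargs": {"rows": [[[0,0,0],[-1.7,-7.4,-6.2],5],[[0,0,0],[-1.7,-7.4,-6.2],5],[[0,0,0],[-1.7,-7.4,-6.2],5],[[0,0,0],[-1.7,-7.4,-6.2],5]]}}

```text
clock: 1.15
position: [227.9, 582.2, 232.2]
ee_rot: [0.964, 0.036, -0.261, 0.009]
contact_force: [0.2, -0.1, -0.4]
gripper_width: 50.1
```

```bash
python3 - <<'E'
from plan import *
s=show()
O=ori(xs,-ys,np.radians(30)); p0=s["position"]
rows([([480,300,270],O),(stw([-78,120,230]),O),(stw([-78,115,30]),O)])
E
```

```text
t 1.15 pos [227.9 582.2 232.2] st [-456.5 -290.   232.2] q [ 1.21  0.54  0.34 -0.48 -1.61  0.48] F [ 0.2 -0.1 -0.4] w 50.1
shift [ 17.97  30.01 -14.92] rot [-0.   0.3  0.1] len 38.0 ang 0.0 -> world [480 300 270]
shift [17.51  7.87 -5.49] rot [0. 0. 0.] len 20.0 ang 0.0 -> world [664. 235. 230.]
shift [ 9.57  0.   17.57] rot [0. 0. 0.] len 20.0 ang 0.0 -> world [659. 234.  30.]
```

>>> {"fn": "jog_arm", "kwargs": {"rows": [[[2.25,3.75,-1.87],[0,0,0],5],[[2.25,3.75,-1.87],[0,0,0],5],[[2.25,3.75,-1.87],[0,0,0],5],[[2.25,3.75,-1.87],[0,0,0],5],[[2.25,3.75,-1.87],[0,0,0],5],[[2.25,3.75,-1.87],[0,0,0],5],[[2.25,3.75,-1.87],[0,0,0],5],[[2.25,3.75,-1.87],[0,0,0],5]]}}

```text
clock: 2.15
position: [480.0, 298.1, 271.2]
ee_rot: [0.965, 0.034, -0.26, 0.01]
contact_force: [0.8, 0.9, -0.1]
gripper_width: 50.2
```

>>> {"fn": "jog_arm", "kwargs": {"rows": [[[4.4,2,-1.4],[0,0,0],5],[[4.4,2,-1.4],[0,0,0],5],[[4.4,2,-1.4],[0,0,0],5],[[4.4,2,-1.4],[0,0,0],5],[[0,0,0],[0,0,0],5]]}}

```text
clock: 2.78
position: [666.5, 230.0, 225.4]
ee_rot: [0.964, 0.032, -0.263, 0.011]
contact_force: [0.2, 0.6, -0.5]
gripper_width: 49.8
```

```bash
python3 - <<'E'
from plan import *
s=show()
O=ori(xs,-ys,np.radians(30))
rows([(stw([-78,115,28]),O),(stw([-78,80,28]),O)])
im=eyes.get_image("wrist"); cv2.imwrite("pics/w1.png",im[:,:,::-1])
im=eyes.get_image("side"); cv2.imwrite("pics/s1.png",im[:,:,::-1])
E
```

```text
t 2.77 pos [666.5 230.  225.4] st [-73.3 121.9 225.4] q [ 0.47  0.83  0.78 -0.22 -2.    1.12] F [ 0.2  0.6 -0.5] w 49.8
shift [ 9.42 -0.56 17.35] rot [ 0.1  0.5 -0.4] len 19.8 ang 1.0 -> world [659. 234.  28.]
shift [-3.03 -0.    1.75] rot [0. 0. 0.] len 3.5 ang 0.0 -> world [624. 232.  28.]
```

View pics/w1.png

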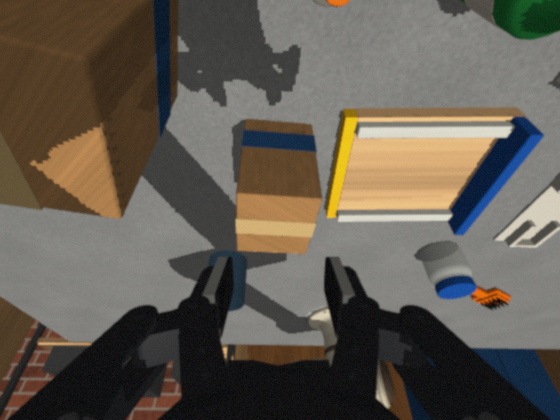

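View pics/s1.png

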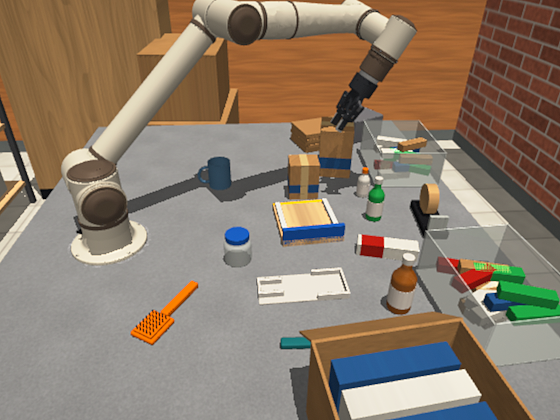

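```bash
python3 - <<'E'
from plan import *
O=ori(xs,-ys,np.radians(30))
rows([(stw([-78,102,120]),O),(stw([-78,98,34]),O)])
print(wst([772,199,40]), pj("wrist",[[772,199,0],[772,199,100]]))
E
```

```text
shift [ 3.95 -0.3  10.41] rot [ 0.1  0.2 -0.2] len 11.1 ang 0.0 -> world [646. 233. 120.]
shift [ 3.95 -0.    7.65] rot [0. 0. 0.] len 8.6 ang 0.0 -> world [642. 233.  34.]
[-34.74023216 224.82216588  40.        ] [[328.10058986 -49.4054704 ]
 [347.87545317 -21.23419236]]
```

>>> {"fn": "jog_arm", "kwargs": {"rows": [[[2,-0.15,5.2],[0,0,0],4.6],[[2,-0.15,5.2],[0,0,0],4.6],[[2,0,3.8],[0,0,0],4.6],[[2,0,3.8],[0,0,0],4.6],[[0,0,0],[0,0,0],4.6]]}}

```text
clock: 3.5
position: [640.5, 233.5, 33.6]
ee_rot: [0.964, 0.034, -0.263, 0.011]
contact_force: [-0.5, 0.1, -0.4]
gripper_width: 46.0
```

```bash
python3 - <<'E'
from plan import *
s=show()
O=ori(xs,-ys,np.radians(30))
rows([(stw([-78,78,34]),O),(stw([-78,57.5,34]),O)])
im=eyes.get_image("wrist"); cv2.imwrite("pics/w2.png",im[:,:,::-1])
im=eyes.get_image("scene"); cv2.imwrite("pics/sc2.png",im[:,:,::-1])
crop("pics/sc2.png",235,150,455,350,"pics/sc2b.png",3)
E
```

```text
t 3.5 pos [640.5 233.5  33.6] st [-78.7  96.2  33.6] q [ 0.49  0.92  0.46 -0.2  -1.61  1.19] F [-0.5  0.1 -0.4] w 46.0
shift [-1.59  0.07  0.89] rot [ 0.2  0.5 -0.1] len 1.8 ang 1.0 -> world [622. 231.  34.]
shift [-1.78 -0.    1.02] rot [0. 0. 0.] len 2.0 ang 0.0 -> world [602. 230.  34.]
```

View pics/w2.png

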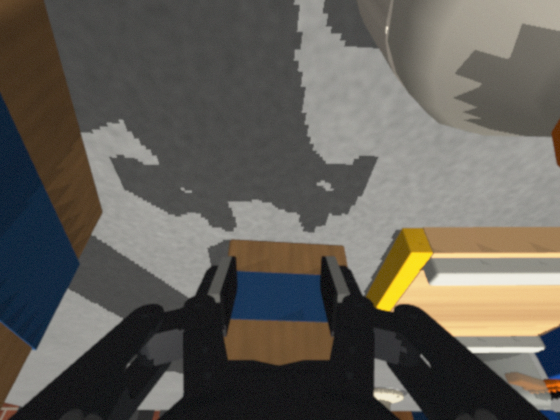

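View pics/sc2b.png

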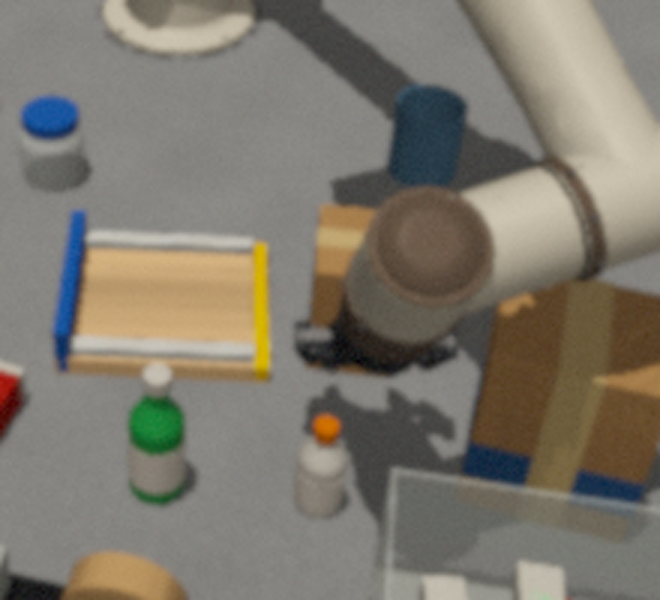

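>>> {"fn": "jog_arm", "kwargs": {"rows": [[[-0.87,0,0.5],[0,0,0],4.6],[[-0.52,0,0.3],[0,0,0],4.6],[[-0.52,0,0.3],[0,0,0],4.6],[[-0.43,0,0.25],[0,0,0],4.6],[[-0.43,0,0.25],[0,0,0],4.6],[[0,0,0],[0,0,0],4.6]]}}

```text
clock: 4.35
position: [611.5, 230.9, 36.1]
ee_rot: [0.965, 0.034, -0.259, 0.01]
contact_force: [4.5, 1.6, 3.9]
gripper_width: 46.2
```

```bash
python3 - <<'E'
from plan import *
s=show()
for n in ["wrist","side"]:
  im=eyes.get_image(n); cv2.imwrite(f"pics/{n}3.png",im[:,:,::-1])
crop("pics/side3.png",230,110,430,260,"pics/side3b.png",4)
E
```

```text
t 4.35 pos [611.5 230.9  36.1] st [-78.2  67.1  36.1] q [ 0.51  0.86  0.36 -0.21 -1.55  1.19] F [4.5 1.6 3.9] w 46.2
```

View pics/wrist3.png

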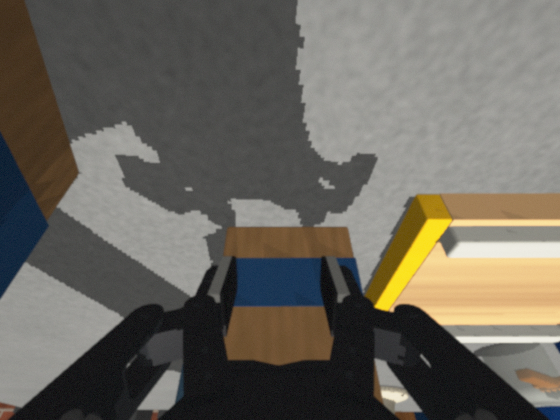

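View pics/side3b.png

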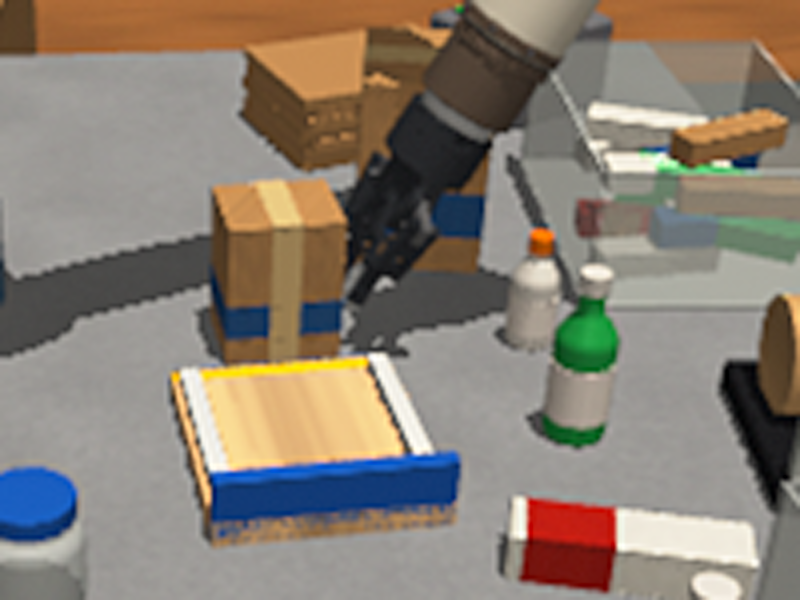

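```bash
python3 - <<'E'
from plan import *
for w in bp("wrist",[(227,227),(347,227)],0): print(wst(w))
# fence outer corner near end: top outer (416,196), z20
for w in bp("wrist",[(416,196),(440,194)],20): print("fence corner exp (0,87.5),(…) ",wst(w))
E
```

```text
[-112.91224042   57.56479796    0.        ]
[-32.92356307  57.2462138    0.        ]
fence corner exp (0,87.5),(…)  [-11.10398048 107.59257232  20.        ]
fence corner exp (0,87.5),(…)  [  0.12663187 108.97941991  20.        ]
```

```bash
python3 - <<'E'
from plan import *
for w in bp("wrist",[(416,196),(442,194)],0): print("0",wst(w))
for w in bp("wrist",[(426,222),(451,220)],20): print("20",wst(w))
crop("pics/wrist3.png",200,160,480,300,"pics/w3b.png",2.8)
E
```

```text
0 [ 2.62294122 86.83922028  0.        ]
0 [17.28091476 88.47745467  0.        ]
20 [ 1.64740932 87.21115779 20.        ]
20 [14.40314177 88.88784792 20.        ]
```

View pics/w3b.png

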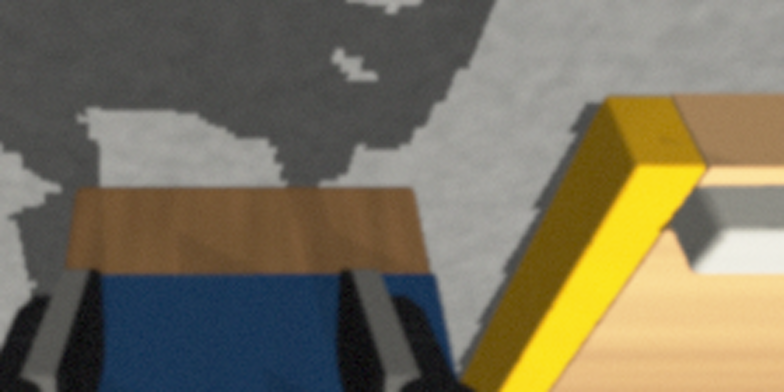

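>>> {"fn": "jog_arm", "kwargs": {"rows": [[[-0.43,0,0.22],[0,0,0],4.6],[[-0.43,0,0.22],[0,0,0],4.6],[[0,0,0],[0,0,0],4.6]]}}

```text
clock: 4.82
position: [600.8, 229.9, 35.6]
ee_rot: [0.965, 0.034, -0.261, 0.011]
contact_force: [2.0, 0.5, 1.2]
gripper_width: 46.2
```

```bash
python3 - <<'E'
from plan import *
s=show()
im=eyes.get_image("wrist"); cv2.imwrite("pics/w4.png",im[:,:,::-1])
crop("pics/w4.png",200,160,480,300,"pics/w4b.png",2.8)
crop("pics/scene0.png",370,220,490,330,"pics/big.png",5)
E
```

```text
t 4.83 pos [600.8 229.9  35.6] st [-78.   56.3  35.6] q [ 0.51  0.85  0.33 -0.21 -1.53  1.19] F [2.  0.5 1.2] w 46.2
```

View pics/w4b.png

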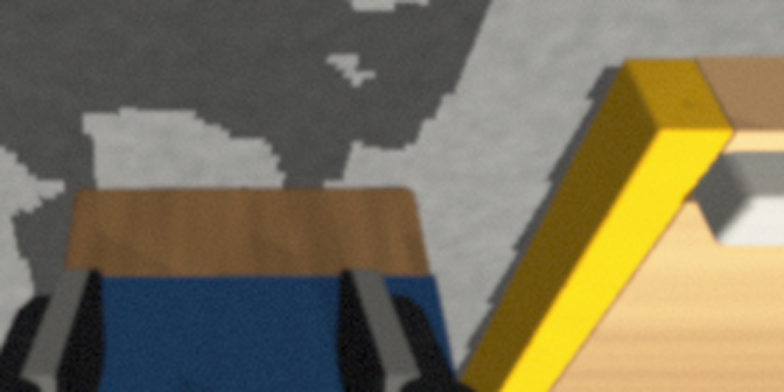

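View pics/big.png

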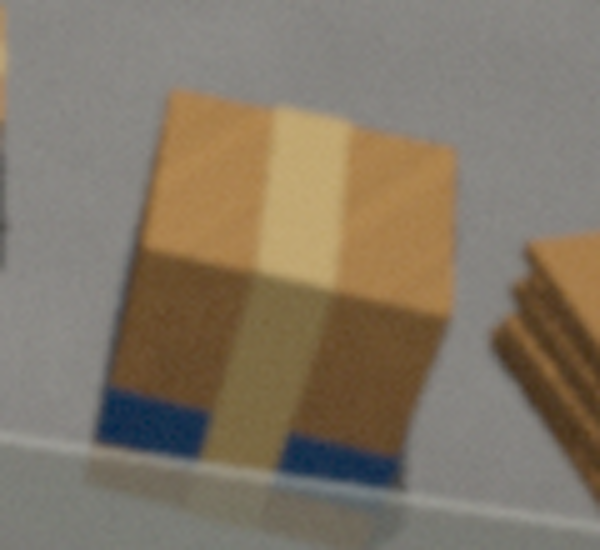

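```bash
python3 - <<'E'
from plan import *
f=lambda u,v:(370+u/5,220+v/5)
print(bp("scene",[f(88,485),f(385,545)],0))
for h in (170,190,200): print(h,bp("scene",[f(143,248),f(445,318),f(455,148),f(172,92)],h))
O=ori(xs,-ys,np.radians(30)); 
O2=ori(ys,xs,np.radians(30)); O3=ori(-ys,xs,np.radians(30))
p=arm.read_state()["position"]
q=stw([-78,95,200])
for o in (O2,O3): rows([(stw([-78,95,34]),O),(q,O),(q,o),(stw([-145,0,200]),o)])
E
```

```text
[[753.  319.9   0. ]
 [770.5 463.1   0. ]]
170 [[749.1 319.4 170. ]
 [774.8 448.6 170. ]
 [662.3 473.7 170. ]
 [639.1 342.2 170. ]]
190 [[768.7 314.6 190. ]
 [793.8 440.2 190. ]
 [684.4 464.6 190. ]
 [661.8 336.7 190. ]]
200 [[778.6 312.2 200. ]
 [803.3 436.  200. ]
 [695.4 460.  200. ]
 [673.2 334.  200. ]]
shift [ 3.42 -0.   -1.82] rot [ 0.1  0.3 -0.2] len 3.9 ang 0.0 -> world [639. 233.  34.]
shift [ -8.3   -0.   -14.38] rot [0. 0. 0.] len 16.6 ang 0.0 -> world [639. 233. 200.]
shift [0. 0. 0.] rot [-45.   -0.  -77.9] len 0.0 ang 90.0 -> world [639. 233. 200.]
shift [ 5.8  -9.5  -3.35] rot [0. 0. 0.] len 11.6 ang 0.0 -> world [540. 293. 200.]
shift [ 3.42 -0.   -1.82] rot [ 0.1  0.3 -0.2] len 3.9 ang 0.0 -> world [639. 233.  34.]
shift [ -8.3   -0.   -14.38] rot [0. 0. 0.] len 16.6 ang 0.0 -> world [639. 233. 200.]
shift [0. 0. 0.] rot [ 0.  46.7 93.4] len 0.0 ang 104.0 -> world [639. 233. 200.]
shift [-5.8   9.5  -3.35] rot [0. 0. 0.] len 11.6 ang 0.0 -> world [540. 293. 200.]
```

>>> {"fn": "jog_arm", "kwargs": {"rows": [[[1.7,0,-0.9],[0,0,0],4.6],[[1.7,0,-0.9],[0,0,0],4.6],[[-2,0,-3.5],[0,0,0],4.6],[[-2.5,0,-4.3],[0,0,0],4.6],[[-2.5,0,-4.3],[0,0,0],4.6],[[-2.5,0,-4.3],[0,0,0],4.6],[[0,0,0],[0,4.25,8.5],4.6],[[0,0,0],[0,4.25,8.5],4.6],[[0,0,0],[0,4.25,8.5],4.6]]}}

```text
clock: 6.0
position: [638.8, 232.9, 222.9]
ee_rot: [0.971, -0.181, -0.144, 0.065]
contact_force: [0.8, 0.3, 0.5]
gripper_width: 45.7
```

```bash
python3 - <<'E'
from plan import *
s=show()
O3=ori(-ys,xs,np.radians(30))
rows([(stw([-150,0,200]),O3)])
for n in ["scene"]:
  im=eyes.get_image(n); cv2.imwrite(f"pics/{n}5.png",im[:,:,::-1])
crop("pics/scene5.png",235,150,455,350,"pics/sc5b.png",3)
E
```

```text
t 6.0 pos [638.8 232.9 222.9] st [-78.3  94.5 222.9] q [ 0.54  0.66  0.45 -0.09 -1.67  0.66] F [0.8 0.3 0.5] w 45.7
shift [-10.68  -3.09   4.71] rot [ 0.5 34.  67.6] len 12.1 ang 76.0 -> world [539. 298. 200.]
```

View pics/sc5b.png

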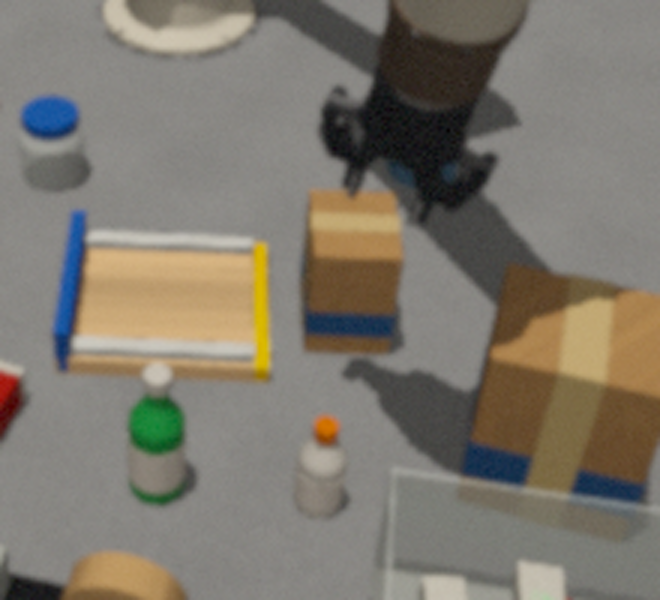

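>>> {"fn": "jog_arm", "kwargs": {"rows": [[[0,0,0],[0,4.25,8.5],5],[[0,0,0],[0,4.25,8.5],5],[[0,0,0],[0,4.25,8.5],5],[[0,0,0],[0,4.25,8.5],5],[[0,0,0],[0,4.25,8.5],5],[[0,0,0],[0,4.25,8.5],5],[[0,0,0],[0,4.25,8.5],5],[[0,0,0],[0,4.25,8.5],5]]}}

```text
clock: 7.05
position: [639.0, 232.7, 223.0]
ee_rot: [0.705, -0.659, 0.19, 0.181]
contact_force: [0.8, 0.3, -0.6]
gripper_width: 50.3
```

```bash
python3 - <<'E'
from plan import *
s=show()
O3=ori(-ys,xs,np.radians(30))
rows([(stw([-150,0,200]),O3),(stw([-142,0,32]),O3)])
from fit import *
eyes.get_image("scene")
def b(u,v): return ((u+.5)/3-.5+235,(v+.5)/3-.5+150)
X,Y=40,47.5
ca=[("scene",b(311,193),(X,-Y,125)),("scene",b(399,195),(-X,-Y,125)),("scene",b(399,264),(-X,Y,125)),("scene",b(306,259),(X,Y,125)),("scene",b(303,348),(X,Y,0)),("scene",b(393,352),(-X,Y,0))]
f=fit(ca,[560,220,-1.57],"c"); print(wst([f[0],f[1],0]), f[2]-SY)
E
```

```text
t 7.05 pos [639.  232.7 223. ] st [-78.1  94.6 223. ] q [ 0.75  0.61  0.11  0.41 -1.44 -0.81] F [ 0.8  0.3 -0.6] w 50.3
shift [-7.34  9.5  -1.59] rot [ 0.4 -0.4 -0.2] len 12.1 ang 1.0 -> world [539. 298. 200.]
shift [-7.71  0.   14.95] rot [0. 0. 0.] len 16.8 ang 0.0 -> world [540. 290.  32.]
c [548.651 220.222  -1.547]
[[0.3, -1.2], [-0.6, -0.0], [1.1, -0.5], [1.8, -1.0], [-0.7, 1.8], [-2.4, 2.7]]
[-72.15080641   3.60872681   0.        ] -0.049027350369288625
```

>>> {"fn": "jog_arm", "kwargs": {"rows": [[[-2.4,3.2,-0.5],[0,0,0],5],[[-2.5,3.2,-0.5],[0,0,0],5],[[-2.5,3.2,-0.5],[0,0,0],5],[[-2,0,3.8],[0.4,-0.4,0],5],[[-2,0,3.8],[0,0,0],5],[[-2,0,3.8],[0,0,0],5],[[-1.7,0,3.5],[0,0,0],5],[[0,0,0],[0,0,0],5]]}}

```text
clock: 8.1
position: [538.4, 287.9, 29.3]
ee_rot: [0.708, -0.657, 0.189, 0.178]
contact_force: [-0.1, -0.5, -0.3]
gripper_width: 49.8
```

```bash
python3 - <<'E'
from plan import *
s=show()
O3=ori(-ys,xs,np.radians(30))
rows([(stw([-125,0,34]),O3),(stw([-95,0,34]),O3)])
for n in ["wrist","side"]:
  im=eyes.get_image(n); cv2.imwrite(f"pics/{n}6.png",im[:,:,::-1])
crop("pics/side6.png",230,110,430,260,"pics/side6b.png",4)
E
```

```text
t 8.1 pos [538.4 287.9  29.3] st [-140.4   -1.7   29.3] q [ 0.91  0.71 -0.22  0.39 -1.08 -1.09] F [-0.1 -0.5 -0.3] w 49.8
shift [ 1.57 -0.17  0.36] rot [ 0.2 -0.1  0.2] len 1.6 ang 0.0 -> world [541. 273.  34.]
shift [ 2.6 -0.   1.5] rot [0. 0. 0.] len 3.0 ang 0.0 -> world [543. 243.  34.]
```

View pics/wrist6.png

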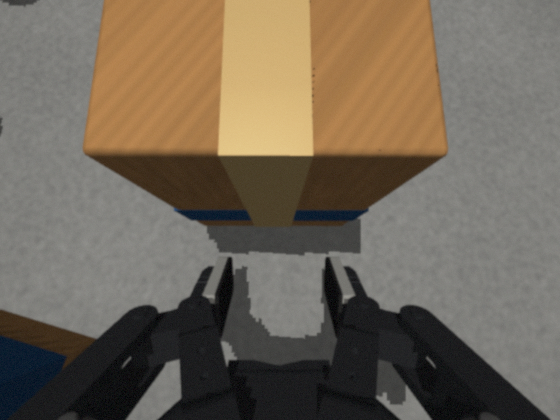

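View pics/side6b.png

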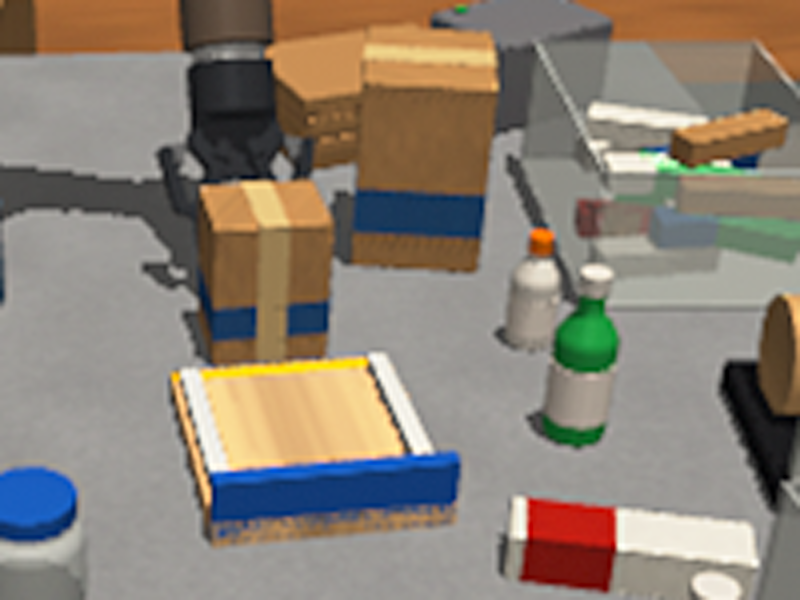

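```bash
python3 - <<'E'
from plan import *
for w in bp("wrist",[(85,153),(446,154)],125): print(wst(w))
E
```

```text
[-112.84059403   53.04762331  125.        ]
[-113.12088566  -44.28978695  125.        ]
```

>>> {"fn": "jog_arm", "kwargs": {"rows": [[[0.9,0,0.3],[0,0,0],5],[[0.6,0,0.3],[0,0,0],5],[[0.45,0,0.25],[0,0,0],5],[[0.45,0,0.25],[0,0,0],5],[[0.45,0,0.25],[0,0,0],5],[[0.45,0,0.25],[0,0,0],5],[[0,0,0],[0,0,0],5]]}}

```text
clock: 9.07
position: [543.6, 254.4, 35.3]
ee_rot: [0.708, -0.658, 0.19, 0.173]
contact_force: [0.9, 2.9, 2.1]
gripper_width: 49.8
```

```bash
python3 - <<'E'
from plan import *
s=show()
for n in ["wrist","side"]:
  im=eyes.get_image(n); cv2.imwrite(f"pics/{n}7.png",im[:,:,::-1])
crop("pics/side7.png",230,110,430,260,"pics/side7b.png",4)
E
```

```text
t 9.07 pos [543.6 254.4  35.3] st [-106.6    1.1   35.3] q [ 0.87  0.68 -0.28  0.42 -1.04 -1.09] F [0.9 2.9 2.1] w 49.8
```

View pics/wrist7.png

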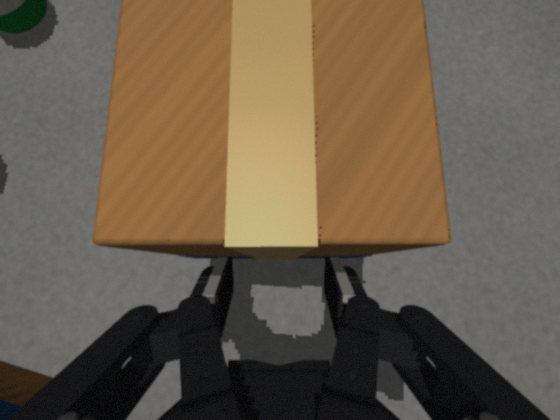

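View pics/side7b.png

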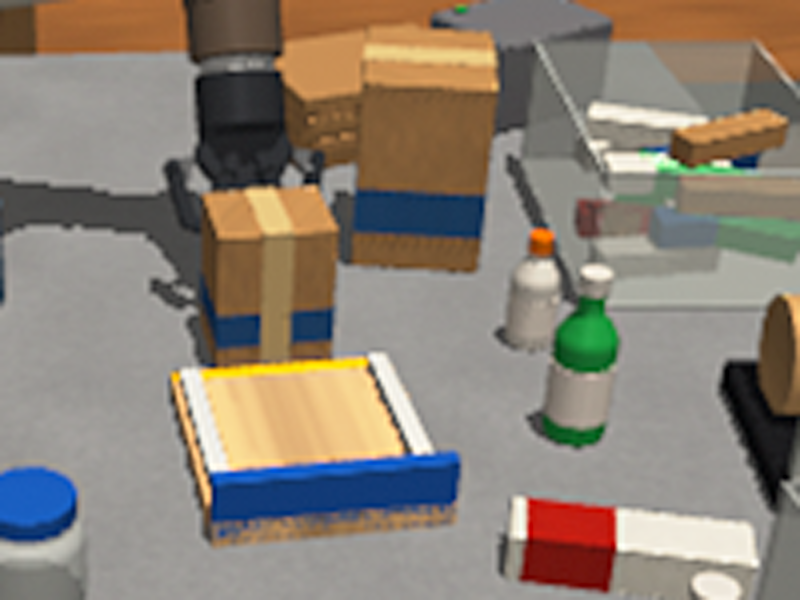

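```bash
python3 - <<'E'
from plan import *
for w in bp("wrist",[(96,243),(449,242)],125): print(wst(w))
E
```

```text
[-100.3508764    48.32671732  125.        ]
[-100.04621786  -43.73927631  125.        ]
```

>>> {"fn": "jog_arm", "kwargs": {"rows": [[[0.42,0,0.27],[0,0,0],5],[[0.42,0,0.27],[0,0,0],5],[[0.42,0,0.27],[0,0,0],5],[[0.35,0,0.2],[0,0,0],5],[[0,0,0],[0,0,0],5]]}}

```text
clock: 9.8
position: [545.1, 236.0, 34.6]
ee_rot: [0.708, -0.658, 0.19, 0.172]
contact_force: [0.5, 4.3, 3.9]
gripper_width: 50.0
```

>>> {"fn": "jog_arm", "kwargs": {"rows": [[[0.17,0,0.1],[0,0,0],5],[[0,0,0],[0,0,0],5]]}}

```text
clock: 10.05
position: [545.2, 234.1, 34.5]
ee_rot: [0.708, -0.658, 0.19, 0.172]
contact_force: [0.3, 5.1, 4.1]
gripper_width: 49.9
```

```bash
python3 - <<'E'
from plan import *
s=show()
for n in ["wrist","side"]:
  im=eyes.get_image(n); cv2.imwrite(f"pics/{n}8.png",im[:,:,::-1])
crop("pics/side8.png",230,110,430,260,"pics/side8b.png",4)
E
```

```text
t 10.05 pos [545.2 234.1  34.5] st [-86.3   1.2  34.5] q [ 0.84  0.66 -0.32  0.44 -1.01 -1.09] F [0.3 5.1 4.1] w 49.9
```

View pics/wrist8.png

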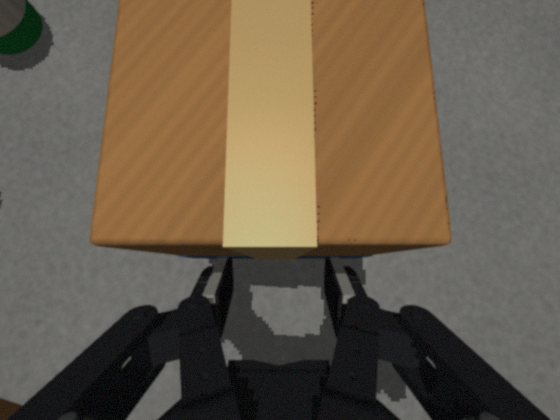

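View pics/side8b.png

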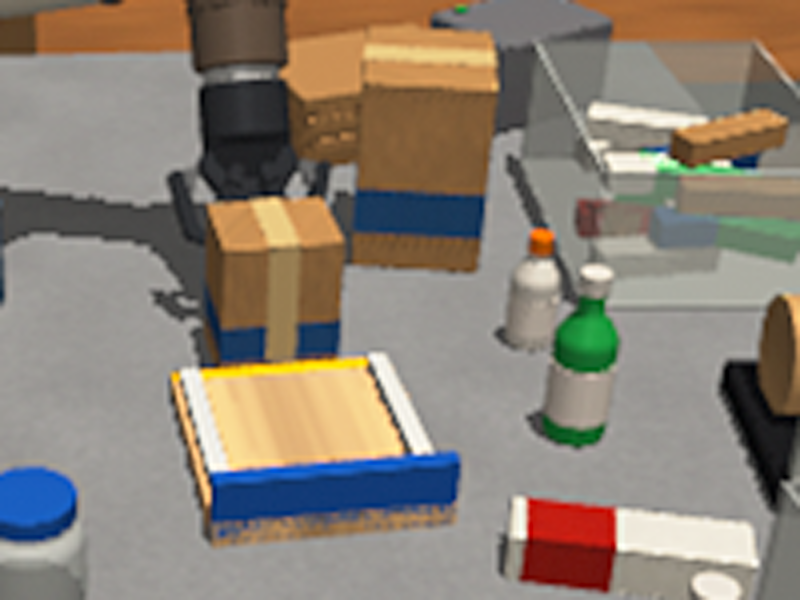

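>>> {"fn": "jog_arm", "kwargs": {"rows": [[[0.17,0,0.1],[0,0,0],5],[[0,0,0],[0,0,0],5]]}}

```text
clock: 10.4
position: [545.5, 232.9, 34.5]
ee_rot: [0.708, -0.658, 0.189, 0.172]
contact_force: [-0.2, 4.8, 4.5]
gripper_width: 49.8
```

>>> {"fn": "jog_arm", "kwargs": {"rows": [[[0.17,0,0.1],[0,0,0],5],[[0,0,0],[0,0,0],5]]}}

```text
clock: 10.65
position: [545.8, 232.7, 34.5]
ee_rot: [0.709, -0.658, 0.189, 0.17]
contact_force: [-2.7, 11.4, 4.3]
gripper_width: 50.1
```

>>> {"fn": "jog_arm", "kwargs": {"rows": [[[0.17,0,0.1],[0,0,0],5],[[0,0,0],[0,0,0],5]]}}

```text
clock: 10.9
position: [545.9, 232.6, 34.5]
ee_rot: [0.709, -0.658, 0.189, 0.168]
contact_force: [-6.9, 16.4, 6.1]
gripper_width: 50.0
```

```bash
python3 - <<'E'
from plan import *
s=show()
O3=ori(-ys,xs,np.radians(30));O4=ori(-ys,xs,0.0)
rows([(stw([-110,1,40]),O3),(stw([-125,1,97]),O3),(stw([-125,1,97]),O4),(stw([-95,1,97]),O4)])
E
```

```text
t 10.9 pos [545.9 232.6  34.5] st [-84.7   1.8  34.5] q [ 0.84  0.66 -0.32  0.44 -1.   -1.08] F [-6.9 16.4  6.1] w 50.0
shift [-1.94  0.06 -1.71] rot [-0.6  0.7 -0.1] len 2.6 ang 1.0 -> world [543. 258.  40.]
shift [ 1.55  0.   -5.69] rot [0. 0. 0.] len 5.9 ang 0.0 -> world [542. 273.  97.]
shift [0. 0. 0.] rot [ -0. -30.   0.] len 0.0 ang 30.0 -> world [542. 273.  97.]
shift [ 3. -0.  0.] rot [0. 0. 0.] len 3.0 ang 0.0 -> world [544. 243.  97.]
```

>>> {"fn": "jog_arm", "kwargs": {"rows": [[[-1,0,-0.8],[-0.3,0.3,0],5],[[-1,0,-0.9],[-0.3,0.3,0],5],[[0.8,0,-2.9],[0,0,0],5],[[0.8,0,-2.9],[0,0,0],5],[[0,0,0],[0,-7.5,0],5],[[0,0,0],[0,-7.5,0],5],[[0,0,0],[0,-7.5,0],5],[[0,0,0],[0,-7.5,0],5],[[0,0,0],[0,0,0],5]]}}

```text
clock: 12.02
position: [542.4, 266.6, 97.1]
ee_rot: [0.73, -0.684, 0.0, 0.005]
contact_force: [0.6, 0.8, -0.4]
gripper_width: 49.9
```

```bash
python3 - <<'E'
from plan import *
s=show()
O4=ori(-ys,xs,0.0)
rows([(stw([-95,1,97]),O4)])
for n in ["wrist","side"]:
  im=eyes.get_image(n); cv2.imwrite(f"pics/{n}9.png",im[:,:,::-1])
crop("pics/side9.png",230,110,430,260,"pics/side9b.png",4)
E
```

```text
t 12.03 pos [542.4 266.6  97.1] st [-118.9    0.8   97.1] q [ 0.73  0.48 -0.21  0.   -0.89 -0.66] F [ 0.6  0.8 -0.4] w 49.9
shift [ 2.39 -0.04  0.02] rot [ 0.4 -0.4 -0.5] len 2.4 ang 1.0 -> world [544. 243.  97.]
```

View pics/wrist9.png

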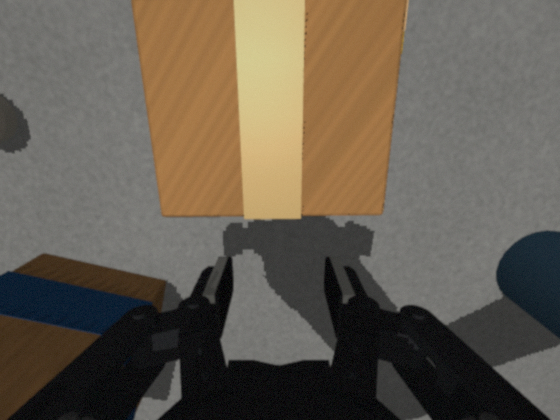

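View pics/side9b.png

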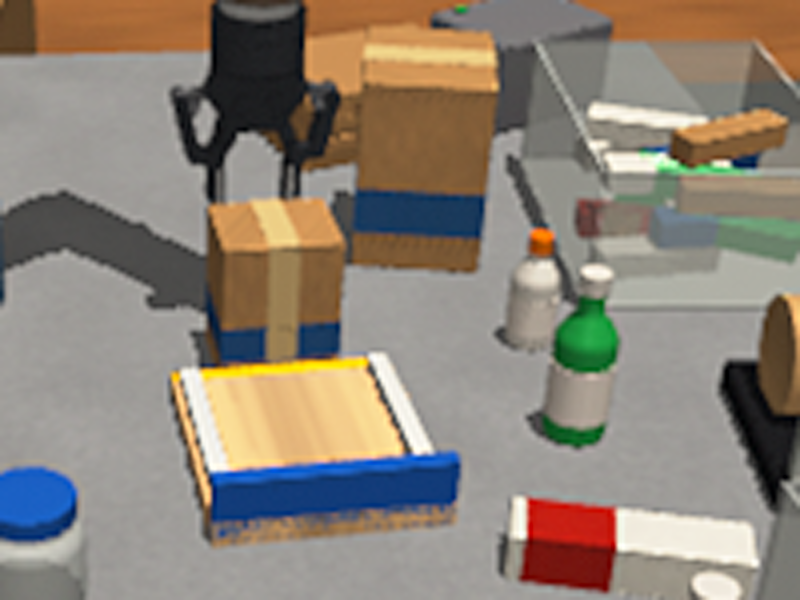

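```bash
python3 - <<'E'
from plan import *
for w in bp("wrist",[(162,214),(383,214)],125): print(wst(w))
from fit import *
def s(u,v): return ((u+.5)/4-.5+230,(v+.5)/4-.5+110)
X,Y=40,47.5
ca=[("side",s(210,203),(-X,-Y,125)),("side",s(324,197),(-X,Y,125)),("side",s(343,243),(X,Y,125)),("side",s(218,250),(X,-Y,125))]
f=fit(ca,[560,180,-1.5],"c"); print(wst([f[0],f[1],0]), f[2]-SY)
E
```

```text
[-79.08129003  49.88386079 125.        ]
[-79.77607272 -43.51296612 125.        ]
c [548.667 185.696  -1.551]
[[-0.6, -0.2], [0.3, 0.2], [-0.0, 0.2], [0.3, -0.2]]
[-37.71473123   1.11345835   0.        ] -0.053251164496432635
```

>>> {"fn": "jog_arm", "kwargs": {"rows": [[[1.2,0,0],[0,0,-0.5],5],[[1,0,0],[0,0,0],5],[[0.6,0,0],[0,0,0],5],[[0.6,0,0],[0,0,0],5],[[0.6,0,0],[0,0,0],5]]}}

```text
clock: 12.75
position: [546.9, 231.6, 99.1]
ee_rot: [0.734, -0.679, 0.0, -0.0]
contact_force: [-3.1, 8.5, 8.2]
gripper_width: 49.8
```

```bash
python3 - <<'E'
from plan import *
s=show()
for n in ["side"]:
  im=eyes.get_image(n); cv2.imwrite(f"pics/{n}10.png",im[:,:,::-1])
crop("pics/side10.png",230,110,430,260,"pics/side10b.png",4)
E
```

```text
t 12.75 pos [546.9 231.6  99.1] st [-83.6   2.7  99.1] q [ 0.67  0.46 -0.24  0.   -0.87 -0.6 ] F [-3.1  8.5  8.2] w 49.8
```

View pics/side10b.png

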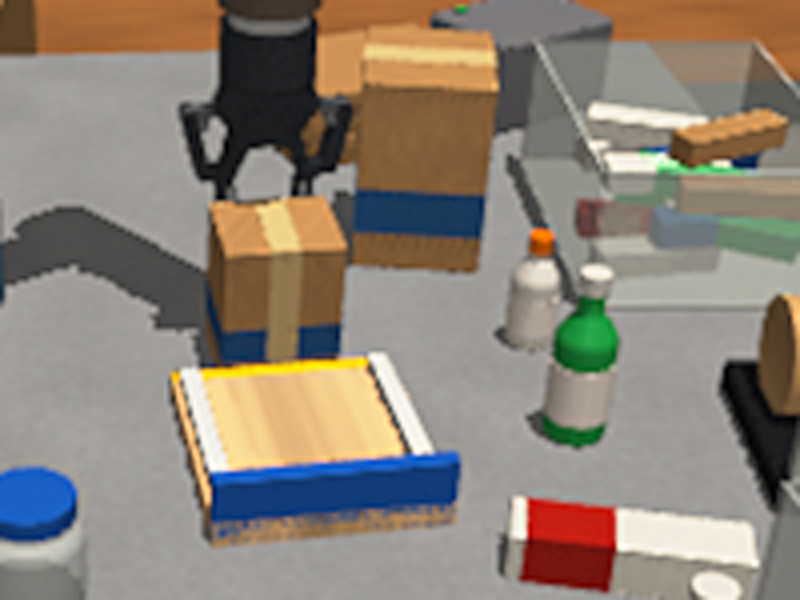

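>>> {"fn": "jog_arm", "kwargs": {"rows": [[[0.6,0,0],[0,0,0],5],[[0.6,0,0],[0,0,0],5],[[0.6,0,0],[0,0,0],5],[[0.6,0,0],[0,0,0],5],[[0.5,0,0],[0,0,0],5]]}}

```text
clock: 13.42
position: [552.5, 206.3, 104.4]
ee_rot: [0.735, -0.678, 0.002, -0.006]
contact_force: [-8.2, 15.6, 27.9]
gripper_width: 50.0
```

```bash
python3 - <<'E'
from plan import *
s=show()
for n in ["side"]:
  im=eyes.get_image(n); cv2.imwrite(f"pics/{n}11.png",im[:,:,::-1])
crop("pics/side11.png",230,110,430,260,"pics/side11b.png",4)
E
```

```text
t 13.43 pos [552.5 206.3 104.4] st [-58.    6.5 104.4] q [ 0.63  0.44 -0.26  0.   -0.86 -0.55] F [-8.2 15.6 27.9] w 50.0
```

View pics/side11b.png

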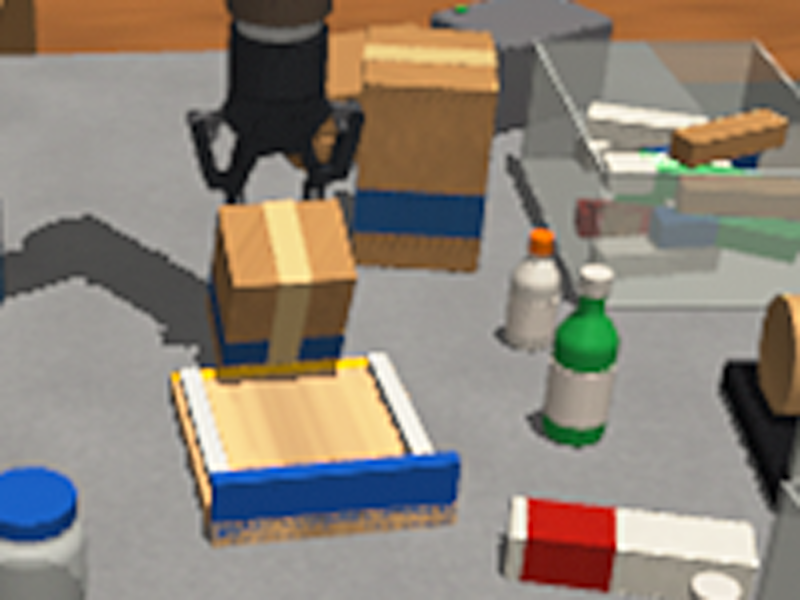

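>>> {"fn": "jog_arm", "kwargs": {"rows": [[[0.5,0.05,-0.3],[0,0,0],5],[[0.6,0.05,-0.25],[0,0,0],5],[[0.6,0.05,-0.2],[0,0,0],5],[[0.6,0.05,-0.2],[0,0,0],5]]}}

```text
clock: 13.98
position: [550.1, 178.4, 110.0]
ee_rot: [0.734, -0.679, 0.002, 0.0]
contact_force: [0.5, 1.0, 0.7]
gripper_width: 50.2
```

```bash
python3 - <<'E'
from plan import *
s=show()
for n in ["side","scene"]:
  im=eyes.get_image(n); cv2.imwrite(f"pics/{n}12.png",im[:,:,::-1])
crop("pics/side12.png",230,110,430,260,"pics/side12b.png",4)
crop("pics/scene12.png",235,150,455,350,"pics/sc12b.png",3)
E
```

```text
t 13.97 pos [550.1 178.4 110. ] st [-30.3   2.  110. ] q [ 0.6   0.42 -0.27  0.01 -0.88 -0.52] F [0.5 1.  0.7] w 50.2
```

View pics/side12b.png

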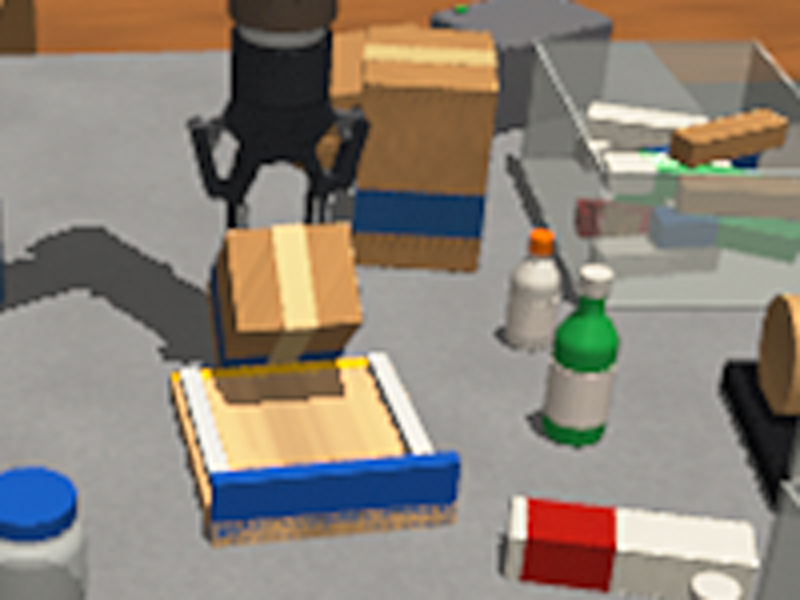

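View pics/sc12b.png

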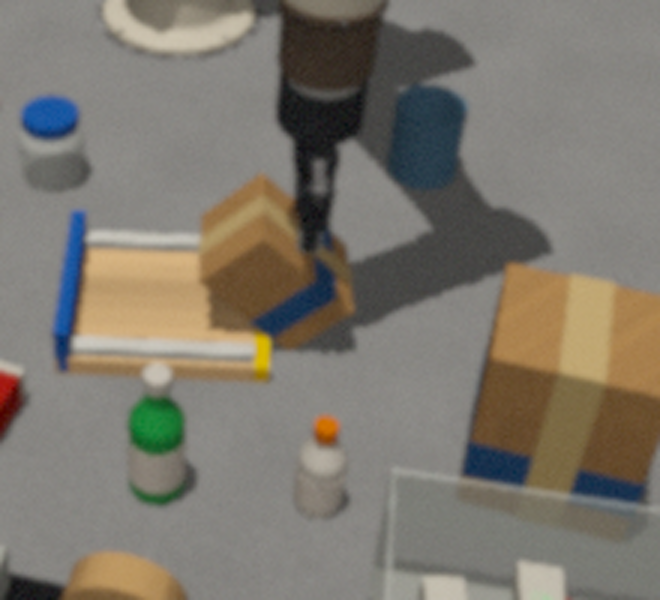

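>>> {"fn": "jog_arm", "kwargs": {"rows": [[[0.6,0,-0.1],[0,0,0],5],[[0.5,0,0],[0,0,0],5]]}}

```text
clock: 14.32
position: [547.8, 165.1, 107.4]
ee_rot: [0.734, -0.679, 0.0, 0.005]
contact_force: [0.3, -0.2, 1.2]
gripper_width: 50.2
```

```bash
python3 - <<'E'
from plan import *
s=show()
for n in ["side","scene"]:
  im=eyes.get_image(n); cv2.imwrite(f"pics/{n}13.png",im[:,:,::-1])
crop("pics/side13.png",230,110,430,260,"pics/side13b.png",4)
crop("pics/scene13.png",235,150,455,350,"pics/sc13b.png",3)
E
```

```text
t 14.32 pos [547.8 165.1 107.4] st [-17.2  -1.2 107.4] q [ 0.58  0.42 -0.28  0.   -0.88 -0.5 ] F [ 0.3 -0.2  1.2] w 50.2
```

View pics/sc13b.png

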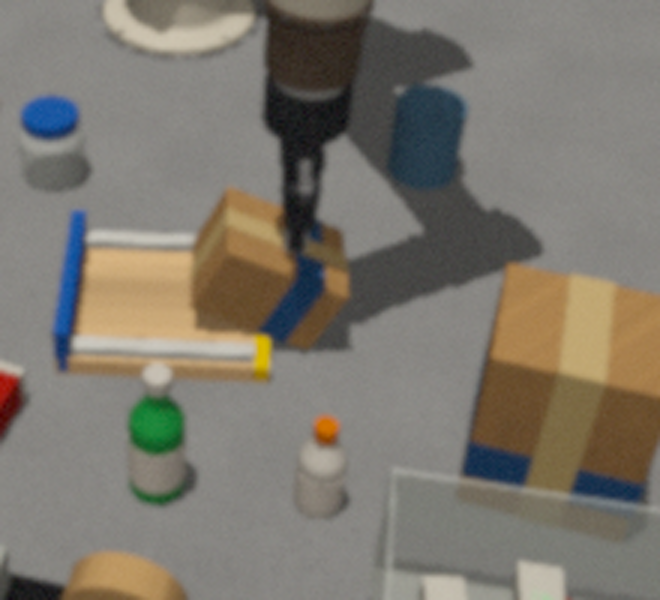

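>>> {"fn": "jog_arm", "kwargs": {"rows": [[[0,0,-0.2],[0,0,0],5],[[0,0,0],[0,0,0],5],[[0,0,0],[0,0,0],5]]}}

```text
clock: 14.8
position: [548.3, 166.0, 110.1]
ee_rot: [0.734, -0.679, 0.001, 0.004]
contact_force: [0.0, 0.2, 0.5]
gripper_width: 50.1
```

```bash
python3 - <<'E'
from plan import *
s=show()
for n in ["side","scene"]:
  im=eyes.get_image(n); cv2.imwrite(f"pics/{n}14.png",im[:,:,::-1])
crop("pics/side14.png",230,110,430,260,"pics/side14b.png",4)
crop("pics/scene14.png",235,150,455,350,"pics/sc14b.png",3)
E
```

```text
t 14.8 pos [548.3 166.  110.1] st [-18.1  -0.7 110.1] q [ 0.58  0.41 -0.28  0.   -0.88 -0.5 ] F [0.  0.2 0.5] w 50.1
```

View pics/sc14b.png

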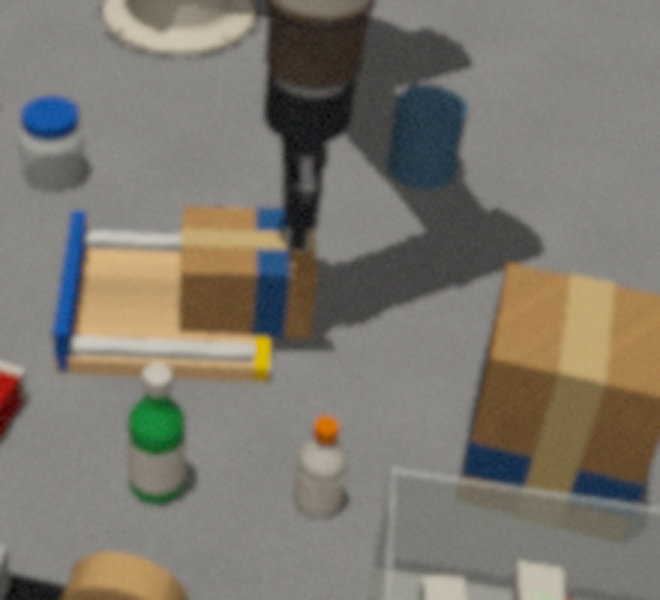

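View pics/side14b.png

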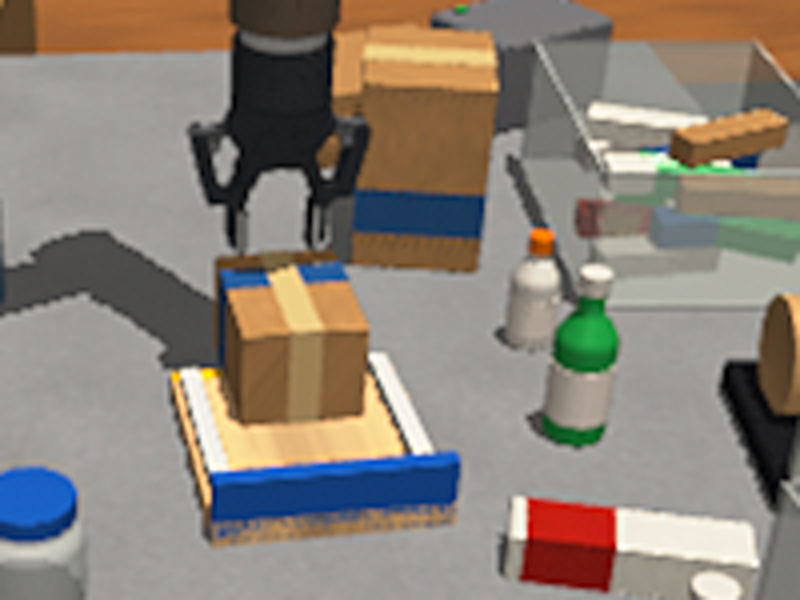

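>>> {"fn": "jog_arm", "kwargs": {"rows": [[[0,0,-1.5],[0,0,0],5],[[-2.5,0,0],[0,0,0],5],[[-3,0,0],[0,0,0],5],[[0,0,3],[0,0,0],5],[[0,0,3],[0,0,0],5],[[0,0,2.2],[0,0,0],5],[[0,0,0],[0,0,0],5]]}}

```text
clock: 15.78
position: [543.2, 219.9, 42.0]
ee_rot: [0.734, -0.679, 0.0, 0.005]
contact_force: [0.4, -0.2, -0.1]
gripper_width: 50.0
```

```bash
python3 - <<'E'
from plan import *
s=show()
O4=ori(-ys,xs,0.0)
rows([(stw([-45,1,42]),O4),(stw([45,1,42]),O4)])
for n in ["wrist"]:
  im=eyes.get_image(n); cv2.imwrite(f"pics/{n}15.png",im[:,:,::-1])
E
```

```text
t 15.78 pos [543.2 219.9  42. ] st [-72.2  -1.8  42. ] q [ 0.66  0.52 -0.31  0.   -0.75 -0.59] F [ 0.4 -0.2 -0.1] w 50.0
shift [ 2.72 -0.27  0.02] rot [ 0.4 -0.4  0.3] len 2.7 ang 1.0 -> world [548. 193.  42.]
shift [ 9. -0.  0.] rot [0. 0. 0.] len 9.0 ang 0.0 -> world [555. 103.  42.]
```

View pics/wrist15.png

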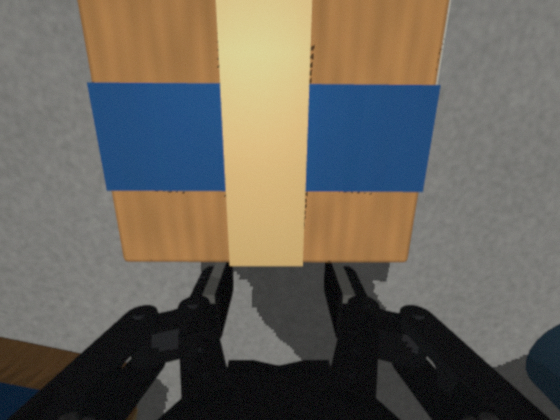

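```bash
python3 - <<'E'
from plan import *
for w in bp("wrist",[(123,262),(408,262)],100): print(wst(w))
E
```

```text
[-39.31497165  52.0974376  100.        ]
[-39.21605256 -44.16470561 100.        ]
```

>>> {"fn": "jog_arm", "kwargs": {"rows": [[[1,-0.2,0],[0,0,0.3],5],[[1,-0.2,0],[0,0,0],5],[[0.8,0,0],[0,0,0],5],[[0.8,0,0],[0,0,0],5],[[0.8,0,0],[0,0,0],5],[[0.8,0,0],[0,0,0],5],[[0.8,0,0],[0,0,0],5],[[0.8,0,0],[0,0,0],5],[[0,0,0],[0,0,0],5]]}}

```text
clock: 16.95
position: [551.9, 151.2, 42.6]
ee_rot: [0.732, -0.682, 0.0, 0.005]
contact_force: [-0.7, -1.1, -0.6]
gripper_width: 50.2
```

```bash
python3 - <<'E'
from plan import *
s=show()
O4=ori(-ys,xs,0.0)
rows([(stw([45,2,42]),O4)])
for n in ["wrist","side"]:
  im=eyes.get_image(n); cv2.imwrite(f"pics/{n}16.png",im[:,:,::-1])
crop("pics/side16.png",230,110,430,260,"pics/side16b.png",4)
E
```

```text
t 16.95 pos [551.9 151.2  42.6] st [-3.   1.8 42.6] q [ 0.55  0.5  -0.34  0.   -0.73 -0.49] F [-0.7 -1.1 -0.6] w 50.2
shift [ 4.8  -0.03  0.1 ] rot [ 0.4 -0.4 -0.1] len 4.8 ang 1.0 -> world [556. 103.  42.]
```

View pics/wrist16.png

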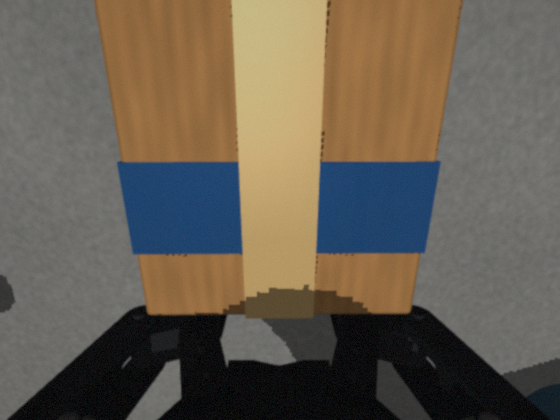

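View pics/side16b.png

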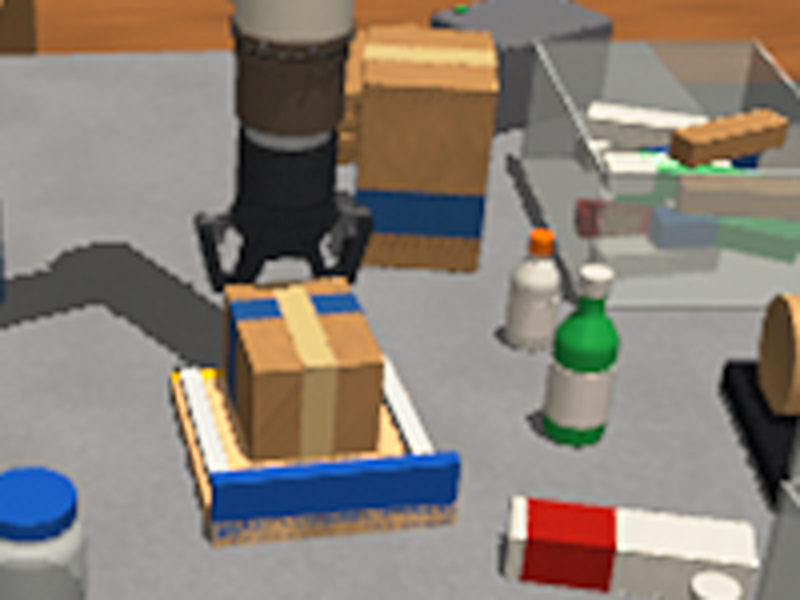

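```bash
python3 - <<'E'
from plan import *
for w in bp("wrist",[(147,315),(414,315)],100): print(wst(w))
E
```

```text
[  9.59889193  49.13197812 100.        ]
[  8.73682552 -46.55875728 100.        ]
```

>>> {"fn": "jog_arm", "kwargs": {"rows": [[[0.8,0,0],[0,0,0],5],[[0.8,0,0],[0,0,0],5],[[0.8,0,0],[0,0,0],5],[[0.8,0,0],[0,0,0],5],[[0,0,0],[0,0,0],5]]}}

```text
clock: 17.68
position: [554.9, 119.7, 43.4]
ee_rot: [0.732, -0.682, 0.001, 0.004]
contact_force: [-0.6, -0.7, -0.5]
gripper_width: 50.1
```

>>> {"fn": "jog_arm", "kwargs": {"rows": [[[0.6,0,0],[0,0,0],5],[[0.4,0,0],[0,0,0],5],[[0,0,0],[0,0,0],5]]}}

```text
clock: 18.05
position: [555.8, 110.5, 43.5]
ee_rot: [0.732, -0.681, 0.001, 0.004]
contact_force: [-0.2, 0.8, 0.5]
gripper_width: 49.5
```

```bash
python3 - <<'E'
from plan import *
s=show()
for n in ["wrist","side"]:
  im=eyes.get_image(n); cv2.imwrite(f"pics/{n}17.png",im[:,:,::-1])
crop("pics/side17.png",230,110,430,260,"pics/side17b.png",4)
E
```

```text
t 18.05 pos [555.8 110.5  43.5] st [37.8  2.8 43.5] q [ 0.48  0.49 -0.36  0.01 -0.72 -0.42] F [-0.2  0.8  0.5] w 49.5
```

View pics/wrist17.png

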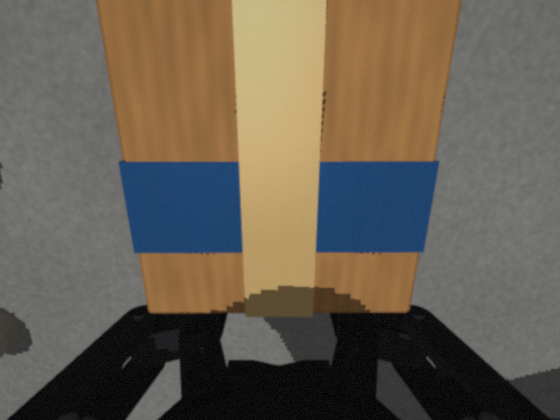

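View pics/side17b.png

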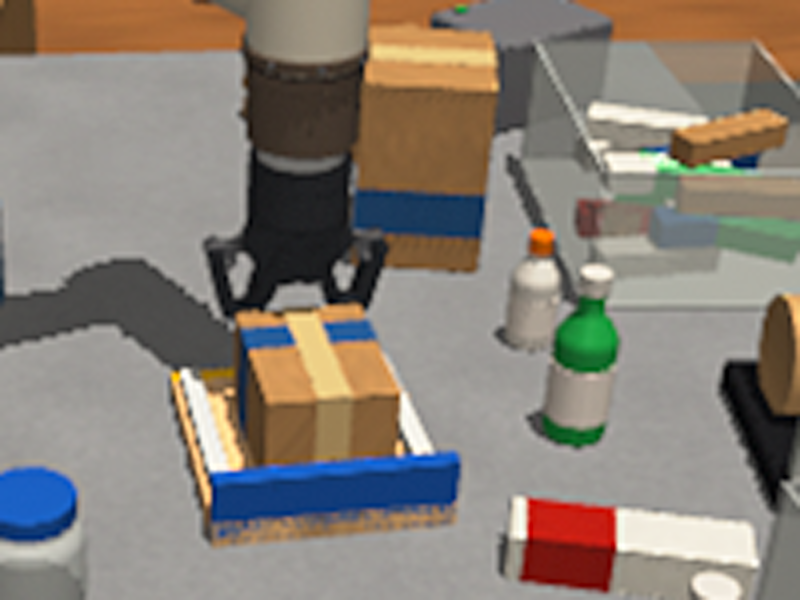

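>>> {"fn": "jog_arm", "kwargs": {"rows": [[[0.6,0,0],[0,0,0],5],[[0.3,0,0],[0,0,0],5],[[0,0,0],[0,0,0],5]]}}

```text
clock: 18.52
position: [556.4, 101.5, 43.5]
ee_rot: [0.732, -0.681, 0.001, 0.004]
contact_force: [0.3, 0.7, 0.7]
gripper_width: 49.9
```

>>> {"fn": "jog_arm", "kwargs": {"rows": [[[0.2,0,0],[0,0,0],5],[[0,0,0],[0,0,0],5]]}}

```text
clock: 18.77
position: [556.7, 100.2, 43.5]
ee_rot: [0.732, -0.681, 0.001, 0.003]
contact_force: [0.4, 3.4, -0.2]
gripper_width: 49.9
```

>>> {"fn": "jog_arm", "kwargs": {"rows": [[[0.2,0,0],[0,0,0],5],[[0,0,0],[0,0,0],5]]}}

```text
clock: 19.02
position: [556.8, 100.1, 43.8]
ee_rot: [0.732, -0.681, 0.0, 0.002]
contact_force: [-3.6, 11.2, 1.9]
gripper_width: 49.9
```

>>> {"fn": "jog_arm", "kwargs": {"rows": [[[-1.5,0,0],[0,0,0],5],[[-2.5,0,-1],[0,0,0],5],[[0,0,-5],[0,0,0],5],[[0,0,-5],[0,0,0],5],[[0,0,-5],[0,0,0],5],[[0,0,-5],[0,0,0],5]]}}

```text
clock: 19.77
position: [554.2, 138.6, 254.8]
ee_rot: [0.732, -0.681, 0.001, 0.005]
contact_force: [1.2, 0.5, -0.5]
gripper_width: 50.1
```

```bash
python3 - <<'E'
from plan import *
s=show()
x=np.array([np.cos(-.2),np.sin(-.2),0]); y=np.array([np.sin(-.2),-np.cos(-.2),0])
OB=Ro.from_matrix(np.c_[x,y,-zs])
rows([(s["position"],OB),([510,-310,300],OB)])
rows([([510,-310,300],OB)])
for n in ["wrist","side"]:
  im=eyes.get_image(n); cv2.imwrite(f"pics/{n}18.png",im[:,:,::-1])
crop("pics/side18.png",230,110,430,260,"pics/side18b.png",4)
E
```

```text
t 19.77 pos [554.2 138.6 254.8] st [  9.7   3.2 254.8] q [ 0.53  0.28 -0.09  0.   -1.21 -0.46] F [ 1.2  0.5 -0.5] w 50.1
shift [0. 0. 0.] rot [  0.6  -0.2 -74.4] len 0.0 ang 74.0 -> world [554. 139. 255.]
shift [ 4.58 44.84 -4.52] rot [0. 0. 0.] len 45.3 ang 0.0 -> world [ 510 -310  300]
shift [44.46  7.65 -4.15] rot [  0.6  -0.2 -74.4] len 45.3 ang 74.0 -> world [ 510 -310  300]
```

View pics/wrist18.png

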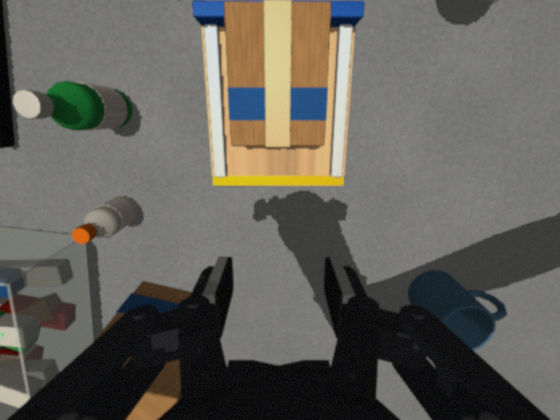

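View pics/side18b.png

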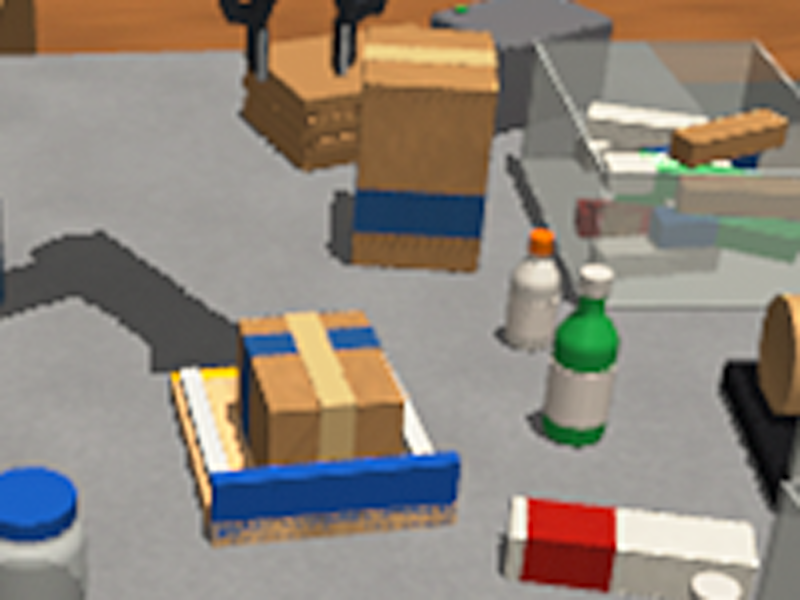

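```bash
python3 - <<'E'
from plan import *
for w in bp("wrist",[(228,147),(329,146)],100): print(wst(w))
for w in bp("wrist",[(213,186),(343,185)],20): print("fence",wst(w))
print("stop inner top",[wst(w) for w in bp("wrist",[(200,22),(358,22)],55)])
E
```

```text
[ 57.19345647  59.69831268 100.        ]
[ 58.22109285 -44.45227044 100.        ]
fence [-3.63119891 97.3218598  20.        ]
fence [ -2.09199727 -79.55855421  20.        ]
stop inner top [array([180.91628348,  89.87963269,  55.        ]), array([180.50659264, -75.22785398,  55.        ])]
```

>>> {"fn": "jog_arm", "kwargs": {"rows": [[[5,0.5,-0.5],[0,0,0],8],[[5,0.5,-0.5],[0,0,0],8],[[5,0.5,-0.5],[0,0,0],8],[[5,0.5,-0.5],[0,0,0],8],[[5,0.5,-0.5],[0,0,0],8],[[5,0.5,-0.5],[0,0,0],8],[[5,0.5,-0.5],[0,0,0],8],[[5,0.5,-0.5],[0,0,0],8],[[4.5,2,0],[0,0,0],8]]}}

```text
clock: 21.0
position: [526.7, -310.6, 295.4]
ee_rot: [0.732, -0.681, 0.0, 0.005]
contact_force: [1.1, 0.1, -0.2]
gripper_width: 80.0
```

>>> {"fn": "jog_arm", "kwargs": {"rows": [[[0,0,0],[0,0,-9.3],8],[[0,0,0],[0,0,-9.3],8],[[0,0,0],[0,0,-9.3],8],[[0,0,0],[0,0,-9.3],8],[[0,0,0],[0,0,-9.3],8],[[0,0,0],[0,0,-9.3],8],[[0,0,0],[0,0,-9.3],8],[[0,0,0],[0,0,-9.3],8],[[0,0,0],[0,0,0],8]]}}

```text
clock: 22.12
position: [526.5, -308.8, 295.4]
ee_rot: [0.995, -0.101, -0.003, 0.003]
contact_force: [0.3, -0.3, -0.0]
gripper_width: 79.8
```

```bash
python3 - <<'E'
from plan import *
s=show()
im=eyes.get_image("wrist"); cv2.imwrite(f"pics/wrist19.png",im[:,:,::-1])
m=eyes.camera_model("wrist"); np.save("m19.npy",m,allow_pickle=True)
E
```

```text
t 22.12 pos [ 526.5 -308.8  295.4] st [453.8 -56.9 295.4] q [-0.26  0.33  0.08  0.01 -1.33  1.63] F [ 0.3 -0.3 -0. ] w 79.8
```

View pics/wrist19.png

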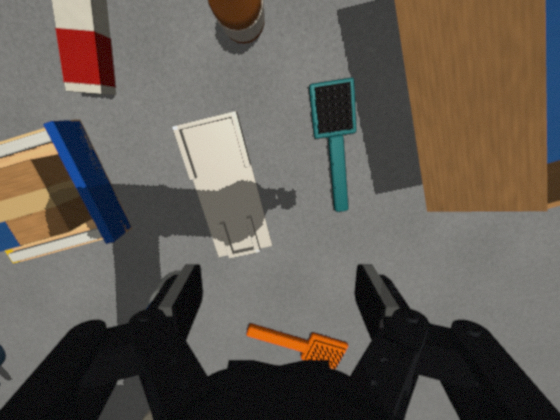

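```bash
python3 - <<'E'
from plan import *
crop("pics/wrist19.png",160,60,380,270,"pics/w19b.png",3.6)
def tri(obs):
    A=[];b=[]
    for n,uv in obs:
        K,R,t=cam(n); C=-R.T@t; d=R.T@np.linalg.solve(K,[*uv,1]); d/=np.linalg.norm(d); P=np.eye(3)-np.outer(d,d); A.append(P); b.append(P@C)
    A=np.vstack(A); b=np.hstack(b); x=np.linalg.lstsq(A,b,rcond=None)[0]; return x.round(1),np.abs(A@x-b).max().round(1)
print(tri([("wrist",(427,211)),("scene",(125,178))]), tri([("wrist",(427,211)),("side",(301,333))]))
E
```

```text
(array([ 494.7, -446.8,  186. ]), np.float64(3.4)) (array([ 469.3, -471.6,  126.8]), np.float64(2.1))
```

View pics/w19b.png

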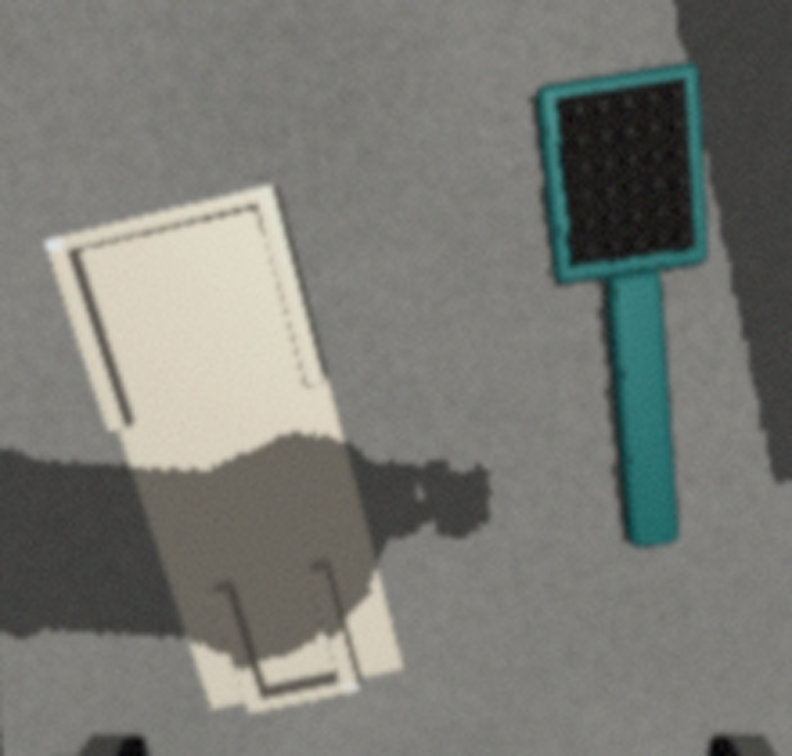

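```bash
python3 - <<'E'
from plan import *
crop("pics/scene0.png",0,150,200,290,"pics/bx1.png",4)
crop("pics/side0.png",270,300,470,420,"pics/bx2.png",4)
E
```

```text
(no output)
```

View pics/bx1.png

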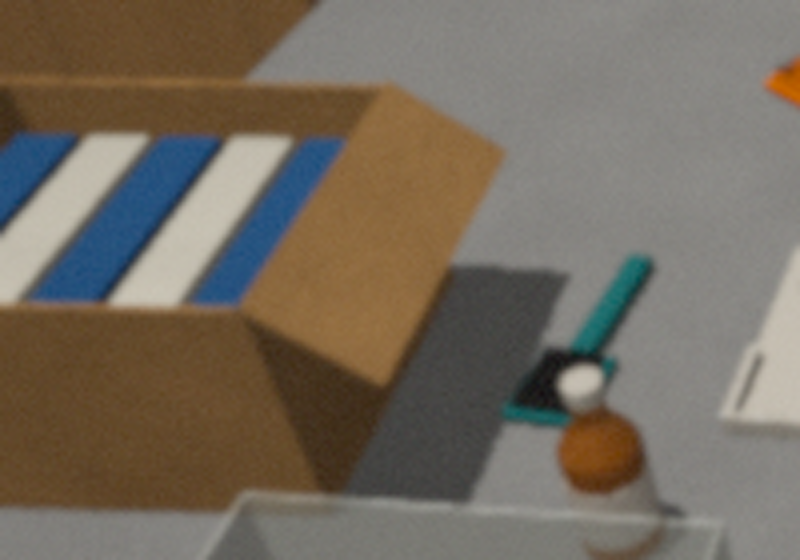

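View pics/bx2.png

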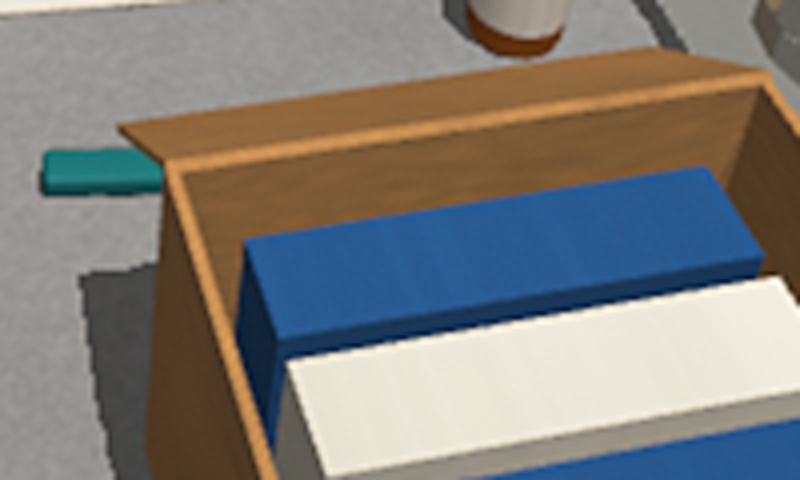

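```bash
cat >> plan.py <<'E'
def tri(obs):
    A=[];b=[]
    for n,uv in obs:
        K,R,t=cam(n); C=-R.T@t; d=R.T@np.linalg.solve(K,[*uv,1]); d/=np.linalg.norm(d); P=np.eye(3)-np.outer(d,d); A.append(P); b.append(P@C)
    A=np.vstack(A); b=np.hstack(b); x=np.linalg.lstsq(A,b,rcond=None)[0]; return x.round(1),np.abs(A@x-b).max().round(1)
E
python3 - <<'E'
from plan import *
print(tri([("wrist",(427,211)),("scene",(125.6,188)),("side",(299.4,331.3))]))
print(tri([("scene",(95.2,246)),("side",(433.5,311.2))]))
# brush & tray fits from wrist
from scipy.optimize import least_squares
f=lambda u,v:((u+.5)/3.6-.5+160,(v+.5)/3.6-.5+60)
M=cam("wrist")
def fit2(obs,x0,nm):
    def r(p):
        c,q=np.cos(p[2]),np.sin(p[2]); o=[]
        for uv,P in obs: o+=list(pj("wrist",[p[0]+c*P[0]-q*P[1],p[1]+q*P[0]+c*P[1],P[2]],M)[0]-uv)
        return np.array(o)
    s=least_squares(r,x0,loss="soft_l1"); print(nm,s.x.round(3),r(s.x).reshape(-1,2).round(1).tolist())
# image right = -y ; up = +x
fit2([(f(540,90),(95,31,12)),(f(694,66),(95,-31,12)),(f(705,259),(20,-31,12)),(f(562,283),(20,31,12)),(f(629,543),(-95,11,12)),(f(677,538),(-95,-11,14))],[540,-400,-.2],"brush")
fit2([(f(44,243),(108,46,18)),(f(271,186),(108,-46,18)),(f(326,376),(30,-46,10)),(f(112,431),(30,46,10)),(f(212,710),(-108,46,4)),(f(402,667),(-108,-46,4))],[510,-227,.03],"tray")
E
```

```text
(array([ 468.8, -471.7,  129.5]), np.float64(2.0))
(array([ 727.7, -445.1,  130.8]), np.float64(0.0))
brush [ 5.38312e+02 -3.98627e+02 -5.70000e-02] [[-2.0, -2.0], [1.0, -2.6], [1.2, 0.7], [-2.2, 0.5], [-0.3, 1.0], [0.8, 0.8]]
tray [ 5.10189e+02 -2.24986e+02  2.50000e-02] [[-0.5, -0.2], [-0.0, -0.2], [-0.2, 1.1], [0.3, -0.4], [-0.0, -0.2], [0.5, 0.3]]
```

```bash
python3 - <<'E'
from plan import *
def W(p,P): c,q=np.cos(p[2]),np.sin(p[2]); return [p[0]+c*P[0]-q*P[1],p[1]+q*P[0]+c*P[1],P[2]]
p=[538.3,-398.6,-.057]
print(pj("scene",[W(p,(-95,0,14)),W(p,(95,-31,6)),W(p,(95,31,6)),W(p,(20,31,12))]), "bx1 px",(pj("scene",[W(p,(-95,0,14)),W(p,(95,-31,6)),W(p,(95,31,6)),W(p,(20,31,12))])-[0,150])*4)
print((pj("side",[W(p,(-95,11,16)),W(p,(-95,-11,16))])-[270,300])*4)
s=show()
b=-.057; x=np.array([np.cos(b),np.sin(b),0]); y=np.array([np.sin(b),-np.cos(b),0])
OB=Ro.from_matrix(np.c_[x,y,-zs]); g=W(p,(-8,0,0))
rows([([g[0],g[1],150],OB),([g[0],g[1],10],OB)])
E
```

```text
[[160.44156251 213.88507362]
 [125.26479067 254.6663897 ]
 [144.77644015 257.44013846]
 [154.92516896 238.91779032]] bx1 px [[641.76625002 255.5402945 ]
 [501.05916268 418.6655588 ]
 [579.10576062 429.76055385]
 [619.70067583 355.6711613 ]]
[[ 42.37525062 142.8983072 ]
 [ 43.77693129 176.8477139 ]]
t 22.18 pos [ 526.6 -308.8  295.6] st [453.8 -56.8 295.6] q [-0.26  0.33  0.08  0.01 -1.33  1.63] F [-0.1 -0.4 -0.8] w 79.7
shift [ 2.23  8.57 14.62] rot [ 0.4  0.3 -8.4] len 17.1 ang 8.0 -> world [ 530. -398.  150.]
shift [ 0.  0. 14.] rot [0. 0. 0.] len 14.0 ang 0.0 -> world [ 530. -398.   10.]
```

>>> {"fn": "jog_arm", "kwargs": {"rows": [[[0.7,2.9,3],[0,0,-4.2],5],[[0.7,2.9,4],[0,0,-4.2],5],[[0.8,2.7,4],[0,0,0],5],[[0,0,3.5],[0,0,0],5],[[0,0,4],[0,0,0],5],[[0,0,0],[0,0,0],5]]}}

```text
clock: 22.92
position: [534.6, -395.8, 107.7]
ee_rot: [1.0, -0.028, -0.006, 0.001]
contact_force: [-0.0, 0.1, 0.2]
gripper_width: 50.3
```

```bash
python3 - <<'E'
from plan import *
s=show()
im=eyes.get_image("wrist"); cv2.imwrite(f"pics/wrist20.png",im[:,:,::-1])
b=-.057; x=np.array([np.cos(b),np.sin(b),0]); y=np.array([np.sin(b),-np.cos(b),0])
OB=Ro.from_matrix(np.c_[x,y,-zs]); rows([([530.3,-398.1,3.5],OB)])
im=eyes.get_image("scene"); cv2.imwrite(f"pics/scene20.png",im[:,:,::-1])
crop("pics/scene20.png",0,120,200,290,"pics/sc20b.png",4)
E
```

```text
t 22.93 pos [ 534.6 -395.8  107.7] st [541.2 -55.2 107.7] q [-0.39  0.56 -0.04  0.01 -0.99  1.9 ] F [-0.   0.1  0.2] w 50.3
shift [-0.53  0.1  10.73] rot [0.4 0.4 0.1] len 10.7 ang 1.0 -> world [ 530. -398.    4.]
```

View pics/wrist20.png

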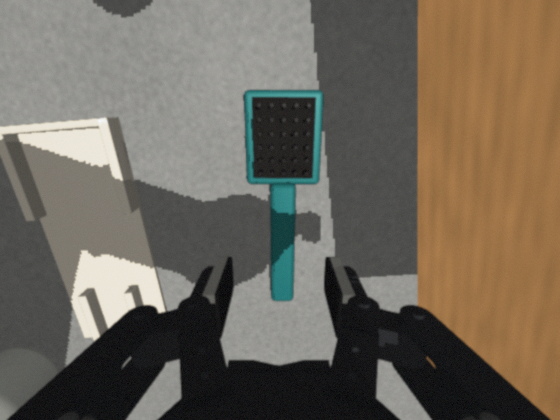

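View pics/sc20b.png

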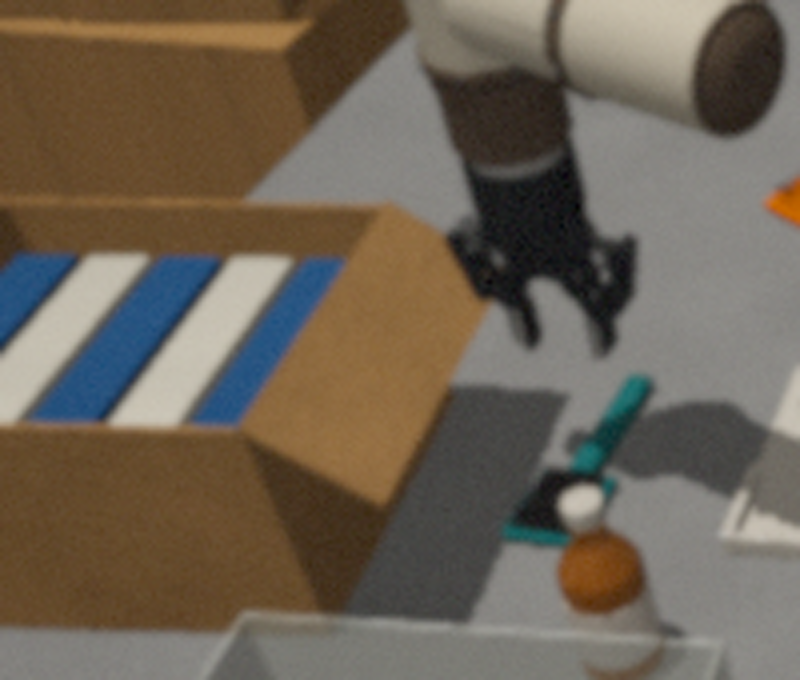

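```bash
python3 - <<'E'
from plan import *
s=show()
b=-.057; x=np.array([np.cos(b),np.sin(b),0]); y=np.array([np.sin(b),-np.cos(b),0])
t=np.radians(7); z=-zs*np.cos(t)+y*np.sin(t); 
OT=Ro.from_matrix(np.c_[x,np.cross(z,x),z])
rows([([530.3,-396.5,108],OT),([530.3,-396.5,4],OT)])
E
```

```text
t 23.02 pos [ 537.7 -397.3  112.7] st [542.9 -52.3 112.7] q [-0.39  0.55 -0.03  0.01 -0.99  1.9 ] F [-0.4 -0.7  0.1] w 49.6
shift [-0.74 -0.04  0.47] rot [-6.5  0.2  0.2] len 0.9 ang 7.0 -> world [ 530. -396.  108.]
shift [ 0.   -1.27 10.32] rot [0. 0. 0.] len 10.4 ang 0.0 -> world [ 530. -396.    4.]
```

>>> {"fn": "jog_arm", "kwargs": {"rows": [[[-0.7,0,0.5],[-6.5,0.2,0.2],3.8],[[0,-0.4,3],[0,0,0],3.8],[[0,-0.4,3],[0,0,0],3.8],[[0,0,0],[0,0,0],3.8]]}}

```text
clock: 23.52
position: [530.0, -395.5, 46.4]
ee_rot: [0.998, -0.029, -0.002, 0.06]
contact_force: [-0.2, 0.4, -0.1]
gripper_width: 38.3
```

```bash
python3 - <<'E'
from plan import *
s=show()
b=-.057; x=np.array([np.cos(b),np.sin(b),0]); y=np.array([np.sin(b),-np.cos(b),0])
t=np.radians(7); z=-zs*np.cos(t)+y*np.sin(t); 
OT=Ro.from_matrix(np.c_[x,np.cross(z,x),z])
im=eyes.get_image("wrist"); cv2.imwrite(f"pics/wrist21.png",im[:,:,::-1])
im=eyes.get_image("scene"); cv2.imwrite(f"pics/scene21.png",im[:,:,::-1])
crop("pics/scene21.png",0,120,200,290,"pics/sc21b.png",4)
show(); rows([([530.3,-396.5,4],OT)])
E
```

```text
t 23.52 pos [ 530.  -395.5   46.4] st [540.6 -59.8  46.4] q [-0.35  0.59 -0.23  0.17 -0.73  1.73] F [-0.2  0.4 -0.1] w 38.3
t 23.62 pos [ 531.8 -396.5   48.8] st [541.7 -58.   48.8] q [-0.35  0.59 -0.22  0.17 -0.73  1.73] F [-0.4 -0.4  0. ] w 38.0
shift [-0.16 -0.53  4.45] rot [-0.  -0.2 -0. ] len 4.5 ang 0.0 -> world [ 530. -396.    4.]
```

View pics/wrist21.png

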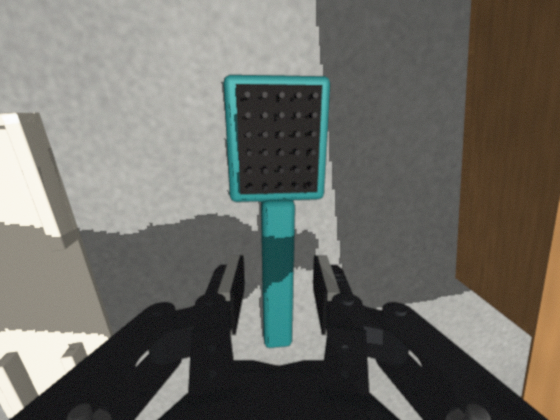

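View pics/sc21b.png

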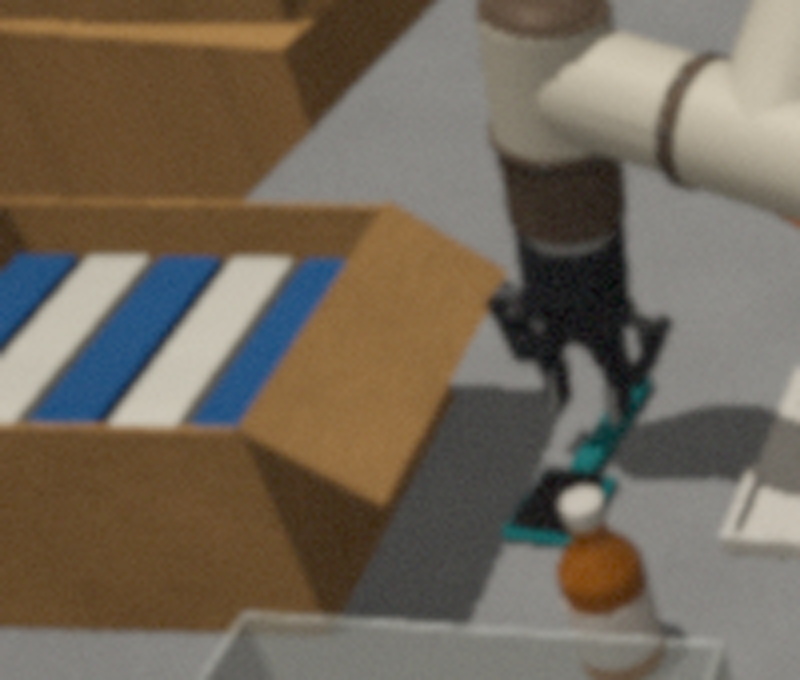

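>>> {"fn": "jog_arm", "kwargs": {"rows": [[[-0.1,-0.25,2.2],[0,0,0],3.8],[[0,-0.25,2.2],[0,0,0],3.8],[[0,0,0],[0,0,0],3.8]]}}

```text
clock: 24.0
position: [530.2, -396.6, 3.3]
ee_rot: [0.998, -0.028, -0.001, 0.061]
contact_force: [0.1, -0.0, 0.9]
gripper_width: 37.9
```

>>> {"fn": "jog_arm", "kwargs": {"rows": [[[0,0,0],[0,0,0],1.5],[[0,0,0],[0,0,0],1.5],[[0,0,0],[0,0,0],1.5],[[0,0,0],[0,0,0],1.5]]}}

```text
clock: 24.5
position: [530.5, -396.8, 4.6]
ee_rot: [0.998, -0.028, -0.0, 0.061]
contact_force: [-1.0, 0.6, 6.8]
gripper_width: 20.6
```

```bash
python3 - <<'E'
from plan import *
s=show()
im=eyes.get_image("wrist"); cv2.imwrite(f"pics/wrist22.png",im[:,:,::-1])
E
```

```text
t 24.5 pos [ 530.5 -396.8    4.6] st [541.9 -59.4   4.6] q [-0.35  0.64 -0.26  0.2  -0.63  1.71] F [-1.   0.6  6.8] w 20.6
```

View pics/wrist22.png

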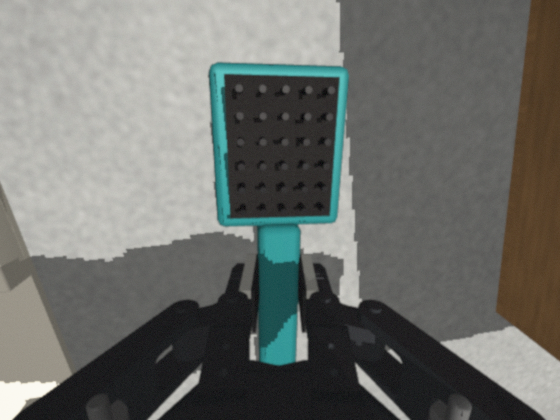

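```bash
python3 - <<'E'
from plan import *
s=show(); R=Ro.from_quat(s["ee_rot"]); p=s["position"]
cur=R.as_matrix()[:,0]; print("tool x yaw",np.arctan2(cur[1],cur[0]))
OP=Ro.from_euler("z",.025+.057)*R
rows([(p+[0,0,90],R),([502.4,-225.2,95],OP),([502.4,-225.2,8.6],OP)])
E
```

```text
t 24.55 pos [ 530.5 -396.8    4.6] st [541.9 -59.3   4.6] q [-0.35  0.64 -0.26  0.2  -0.63  1.71] F [-0.1 -0.3  6.1] w 20.5
tool x yaw -0.056671463995677525
shift [ 0.03  1.09 -8.93] rot [0. 0. 0.] len 9.0 ang 0.0 -> world [ 531. -397.   95.]
shift [ -3.78 -16.84  -2.12] rot [ 0.   0.6 -4.7] len 17.4 ang 5.0 -> world [ 502. -225.   95.]
shift [-0.03 -1.05  8.58] rot [0. 0. 0.] len 8.6 ang 0.0 -> world [ 502. -225.    9.]
```

>>> {"fn": "jog_arm", "kwargs": {"rows": [[[0,0.2,-1.5],[0,0,0],1.5],[[0,0.3,-3.4],[0,0,0],1.5],[[0,0.5,-4],[0,0,0],1.5],[[-0.8,-4.2,-0.5],[0,0.2,-1.6],1.5],[[-1,-4.2,-0.5],[0,0.2,-1.6],1.5],[[-1,-4.2,-0.6],[0,0.2,-1.5],1.5],[[-1,-4.2,-0.5],[0,0,0],1.5],[[0,0,0],[0,0,0],1.5]]}}

```text
clock: 25.55
position: [492.9, -223.4, 93.2]
ee_rot: [0.998, 0.014, 0.001, 0.06]
contact_force: [0.5, 0.1, -0.7]
gripper_width: 20.6
```

```bash
python3 - <<'E'
from plan import *
s=show(); R=Ro.from_quat(s["ee_rot"]); p=s["position"]
im=eyes.get_image("wrist"); cv2.imwrite(f"pics/wrist23.png",im[:,:,::-1])
cur=R.as_matrix(); print("tool x yaw",np.arctan2(cur[1,0],cur[0,0]),cur[:,2])
b=.025; x=np.array([np.cos(b),np.sin(b),0]); y=np.array([np.sin(b),-np.cos(b),0])
t=np.radians(7); z=-zs*np.cos(t)+y*np.sin(t); 
OT=Ro.from_matrix(np.c_[x,np.cross(z,x),z])
rows([([502.4,-225.2,30],OT),([502.4,-225.2,9],OT)])
E
```

```text
t 25.55 pos [ 492.9 -223.4   93.2] st [366.2 -84.3  93.2] q [-0.06  0.37 -0.49  0.18 -0.71  1.52] F [ 0.5  0.1 -0.7] w 20.6
tool x yaw 0.028993354712108985 [ 0.00349972 -0.11932807 -0.99284871]
shift [ 0.85 -0.66  6.29] rot [-0.1 -0.1  0.2] len 6.4 ang 0.0 -> world [ 502. -225.   30.]
shift [ 0.   -0.26  2.08] rot [0. 0. 0.] len 2.1 ang 0.0 -> world [ 502. -225.    9.]
```

View pics/wrist23.png

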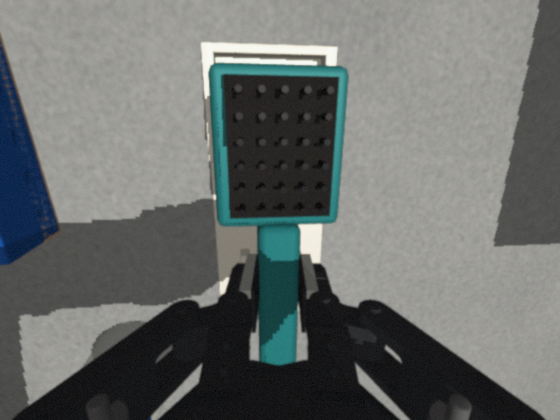

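>>> {"fn": "jog_arm", "kwargs": {"rows": [[[0.45,-0.3,3.1],[0,0,0.2],1.5],[[0.4,-0.3,3.1],[0,0,0],1.5],[[0,0,0],[0,0,0],1.5],[[0,0,0],[0,0,0],1.5]]}}

```text
clock: 26.1
position: [503.1, -227.5, 30.9]
ee_rot: [0.998, 0.011, 0.002, 0.06]
contact_force: [0.1, -0.1, -0.7]
gripper_width: 20.7
```

```bash
python3 - <<'E'
from plan import *
s=show(); R=Ro.from_quat(s["ee_rot"])
im=eyes.get_image("side"); cv2.imwrite(f"pics/side24.png",im[:,:,::-1]); crop("pics/side24.png",230,220,380,330,"pics/side24b.png",5)
im=eyes.get_image("wrist"); cv2.imwrite(f"pics/wrist24.png",im[:,:,::-1])
show(); rows([([502.4,-225.2,9],R)])
E
```

```text
t 26.1 pos [ 503.1 -227.5   30.9] st [371.  -74.3  30.9] q [-0.07  0.47 -0.53  0.23 -0.56  1.47] F [ 0.1 -0.1 -0.7] w 20.7
t 26.2 pos [ 503.3 -227.2   31.4] st [370.8 -74.1  31.4] q [-0.07  0.47 -0.53  0.23 -0.56  1.47] F [-0.2 -0.3 -0.5] w 20.8
shift [-0.1  -0.47  2.2 ] rot [-0.  -0.1  0. ] len 2.3 ang 0.0 -> world [ 502. -225.    9.]
```

View pics/wrist24.png

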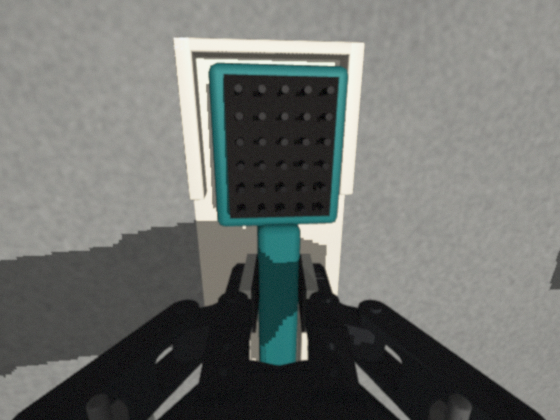

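View pics/side24b.png

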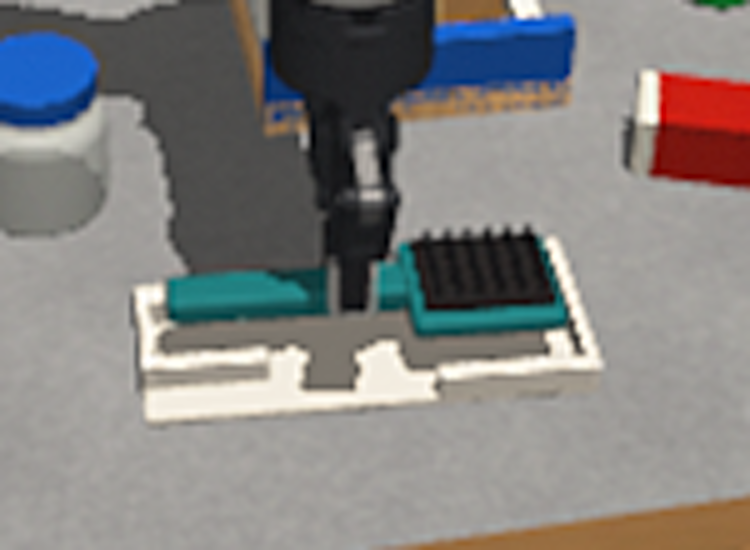

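>>> {"fn": "jog_arm", "kwargs": {"rows": [[[-0.05,-0.25,1.1],[0,0,0],1.5],[[-0.05,-0.22,1.1],[0,0,0],1.5],[[0,0,0],[0,0,0],1.5],[[0,0,0],[0,0,0],1.5]]}}

```text
clock: 26.7
position: [501.6, -224.9, 8.5]
ee_rot: [0.998, 0.011, 0.001, 0.06]
contact_force: [-1.8, 1.4, 9.1]
gripper_width: 20.6
```

```bash
python3 - <<'E'
from plan import *
s=show(); R=Ro.from_quat(s["ee_rot"])
im=eyes.get_image("wrist"); cv2.imwrite(f"pics/wrist25.png",im[:,:,::-1])
rows([([502.4,-225.2,9],R)])
E
```

```text
t 26.7 pos [ 501.6 -224.9    8.5] st [368.3 -75.7   8.5] q [-0.07  0.51 -0.56  0.25 -0.5   1.44] F [-1.8  1.4  9.1] w 20.6
shift [ 0.09  0.04 -0.05] rot [-0.  0. -0.] len 0.1 ang 0.0 -> world [ 502. -225.    9.]
```

View pics/wrist25.png

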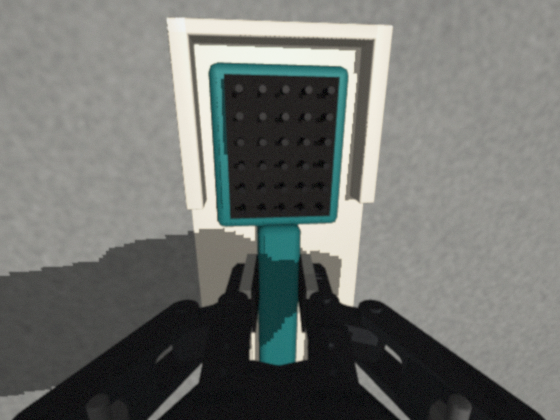

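>>> {"fn": "jog_arm", "kwargs": {"rows": [[[0,0,0],[0,0,0],4],[[0,0,0],[0,0,0],4.5],[[0,0,0],[0,0,0],4.5],[[0,0.25,-2],[0,0,0],4.5],[[0,0.4,-3.5],[0,0,0],4.5],[[0,0.5,-4.5],[0,0,0],4.5],[[0,0.5,-4.5],[0,0,0],4.5],[[-3,0,-4],[0,0,0],4.5],[[-3,0,0],[0,0,0],4.5],[[0,0,0],[0,0,0],4.5]]}}

```text
clock: 28.0
position: [439.1, -220.2, 193.6]
ee_rot: [0.998, 0.011, 0.001, 0.06]
contact_force: [0.2, -0.4, -0.1]
gripper_width: 45.2
```

>>> {"fn": "jog_arm", "kwargs": {"rows": [[[0,0,0],[0,0,0],4.5],[[0,0,0],[0,0,0],4.5]]}}

```text
clock: 28.25
position: [441.6, -220.3, 192.7]
ee_rot: [0.998, 0.011, 0.001, 0.06]
contact_force: [0.1, -0.7, 0.1]
gripper_width: 45.0
```

```bash
python3 - <<'E'
from plan import *
s=show()
im=eyes.get_image("wrist"); cv2.imwrite(f"pics/wrist26.png",im[:,:,::-1])
crop("pics/wrist26.png",150,30,430,260,"pics/w26b.png",2.6)
for n in("scene","side"):
  im=eyes.get_image(n); cv2.imwrite(f"pics/{n}26.png",im[:,:,::-1])
E
```

```text
t 28.25 pos [ 441.6 -220.3  192.7] st [ 359.5 -135.2  192.7] q [-0.06  0.17 -0.46  0.15 -0.94  1.57] F [ 0.1 -0.7  0.1] w 45.0
```

View pics/wrist26.png

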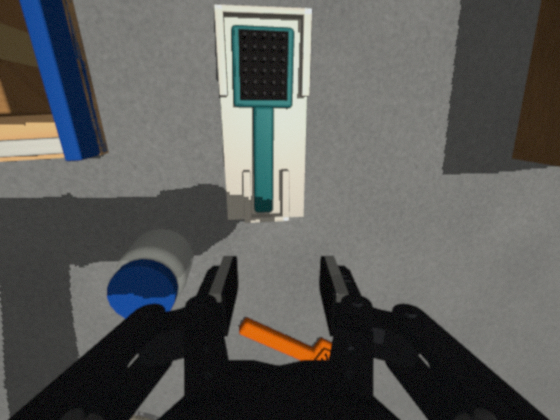

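View pics/side26.png

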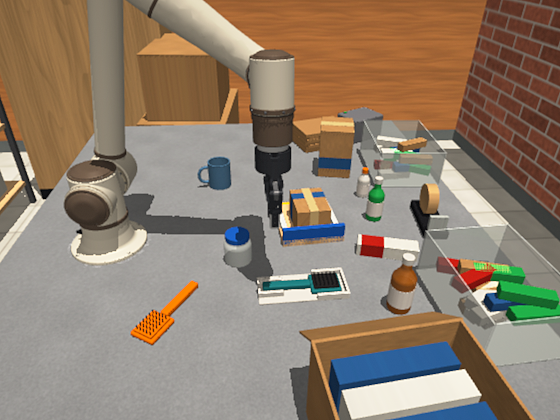

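View pics/scene26.png

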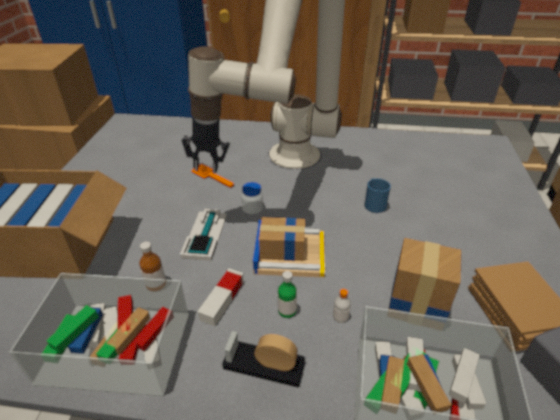

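```bash
python3 - <<'E'
from h import *
crop("pics/wrist26.png",200,0,330,230,"pics/w26c.png",2.6)
crop("pics/scene26.png",240,205,340,285,"pics/sc26c.png",7)
E
```

```text
(no output)
```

View pics/w26c.png

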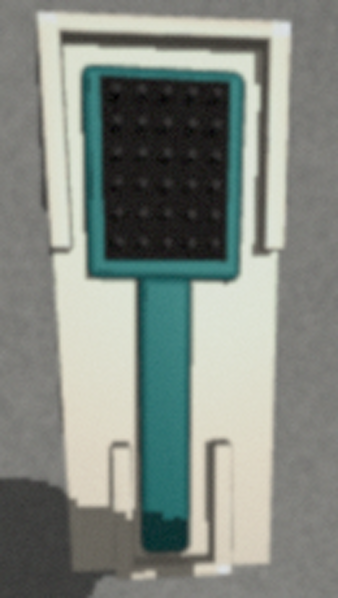

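View pics/sc26c.png

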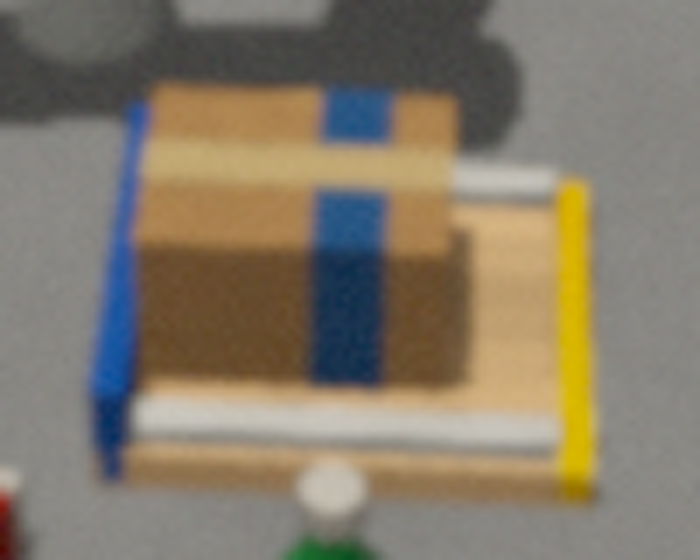

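```bash
python3 - <<'E'
from plan import *
from scipy.optimize import least_squares
M=cam("wrist"); S=cam("scene")
f=lambda u,v:((u+.5)/2.6-.5+200,(v+.5)/2.6-.5)
g=lambda u,v:((u+.5)/7-.5+240,(v+.5)/7-.5+205)
def fit2(n,m,obs,x0):
    def r(p):
        c,q=np.cos(p[2]),np.sin(p[2]); o=[]
        for uv,P in obs: o+=list(pj(n,[p[0]+c*P[0]-q*P[1],p[1]+q*P[0]+c*P[1],P[2]],m)[0]-uv)
        return np.array(o)
    s=least_squares(r,x0,loss="soft_l1"); print(s.x.round(3),np.abs(r(s.x)).max().round(1)); return s.x
b=fit2("wrist",M,[(f(84,67),(95,31,16)),(f(244,73),(95,-31,16)),(f(238,279),(20,-31,16)),(f(89,276),(20,31,16)),(f(142,551),(-95,11,14)),(f(188,552),(-95,-11,14))],[510,-225,0])
t=fit2("wrist",M,[(f(37,12),(108,46,18)),(f(291,22),(108,-46,18)),(f(284,249),(30,-46,18)),(f(50,249),(30,46,18)),(f(74,571),(-108,46,4)),(f(269,565),(-108,-46,4))],[510,-225,0])
d=b-t; print("brush in tray",d)
c=fit2("scene",S,[(g(152,84),(125,-47.5,100)),(g(460,97),(0,-47.5,100)),(g(450,253),(0,47.5,100)),(g(137,240),(125,47.5,100)),(g(466,388),(0,47.5,20)),(g(136,378),(125,47.5,20))],[550,90,-1.5])
st=fit2("scene",S,[(g(592,180),(0,-87.5,20)),(g(598,498),(0,87.5,0)),(g(132,103),(200,-87.5,55)),(g(92,388),(200,87.5,55)),(g(108,478),(200,87.5,0))],[550,148,-1.5])
q=st[2]; dd=c[:2]-st[:2]; print("carton in st",dd@[np.cos(q),np.sin(q)],dd@[-np.sin(q),np.cos(q)],c[2]-q, wst([c[0],c[1],0]))
E
```

```text
[ 5.08042e+02 -2.23358e+02  6.00000e-03] 1.9
[ 5.10068e+02 -2.25564e+02  2.40000e-02] 0.9
brush in tray [-2.0258348   2.20529362 -0.01856039]
[554.76   87.307  -1.495] 2.6
[546.786 147.919  -1.489] 0.9
carton in st 61.0616375833714 2.9814630460607354 -0.006070951000438196 [6.08570244e+01 3.42672695e-02 0.00000000e+00]
```

All checks are within tolerance, so I'm handing the job in.

```bash
python3 -c "
from bench import arm
print(arm.job_done())"
```

```text
the job is handed in; nothing more can be done
None
```

I finished packing the kit and handed the job in. The clock read about 28 s of the 72 s allowed; no verdict is reported.

- **Carton:**
  - I pushed it upright to the middle and square against the fence. Before tipping, the wrist camera put its centre at x ≈ -39 mm, y ≈ +3 mm, turned under 0.01 rad.
  - I tipped it over the fence. It came to rest on its side with about 39 mm overhanging, more than the 20 mm expected. I then slid it along the deck until the force rose at the blue stop.
  - The last scene-camera check put it at x ≈ 61 mm, y ≈ 0 to 3 mm, turned under 0.01 rad. The target is x = 60, y = 0.
- **Brush:**
  - I laid it bristles up in the white tray, head in the wide pocket and handle in the channel.
  - Its last measured offset from the tray was about -2 mm lengthwise, +2 mm sideways and 0.02 rad.
- **Bystanders:** I only compared these by eye. All are standing where they were in the final pictures, and the gripper is clear of everything.

Two measurements disagreed. Side- and scene-camera fits gave a carton turn of about -0.05 rad where the wrist view showed about 0, still inside the limit. One wrist check of the carton's home position was off by up to 9 mm, apparently because the arm was still settling. Measured against the fence in that same picture, the carton came out at x ≈ 60.6 mm.

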